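# Load the filter slide under the photometer's spring flap

### The arm

A 7-joint arm with a two-finger parallel gripper is mounted at the origin on the work surface. World frame = base frame: x ahead of the robot, y to its left, z up, the work surface at z = 0. Lengths are in m, angles in rad, forces in N, time in s.
With the tool pointing down it reaches from about 0.425 to 0.95 m from the base axis. Payload 4.7 kg.
Tool frame: the origin (TCP) lies midway between the tips of the shut fingers; the grasp point (between the pads) lies 19 mm behind it; x points along the fingers, y is the direction in which the jaws open and shut, and the axes are right-handed (so a half turn about x gives the same grasp; the last joint's range is limited). The gripper opens to 87 mm and grips with 3 to 60 N. Pads are 19 mm wide; open, the fingers measure 117 mm over their backs; the gripper's body (75 mm by 190 mm) begins 51 mm behind the grasp point.
Start: joints at [1.287, 0.469, -0.049, 1.532, 0.024, 1.141, -0.082], TCP at [0.17, -0.653, 0.191] pointing down, gripper open.
Joint ranges: [-2.59, 2.59], [-0.33, 1.99], [-1.39, 1.29], [0.1, 2.45], [-1.04, 4.18], [0.21, 1.99], [-2.66, 2.66]. Speed limits (rad/s): [2.57, 2.57, 3.14, 3.14, 3.14, 3.14, 3.14].

### API

Orientations are given as a rotation vector (axis times angle).
In Python, from station import r gives the robot as it stands.
- The arm moves only by the shell command python3 -m creep 'ROWS' [OPENING] [FORCE]. ROWS is JSON, a list of rows, each a list of 4 numbers: the shift along the world's x, y, z scaled (see below), then the turn about the world's z scaled (see below). A call has 1 to 12 rows; each row shifts and turns the pose as measured when the row begins; what a row does not reach is not made up. The controller multiplies each number of a shift by 0.05 m and each number of a turn by 0.1 rad. A row lasts 1/8 s, in which the tool goes at most 62.5 mm and 10.7 degrees, less where a joint would pass 70% of its speed; a pose out of reach is approached as far as the arm can. A call with a number of a shift or a turn outside -1 to 1 is refused whole. A call with a gripper value outside its range is refused whole. OPENING is the opening, from 0 (shut) to 1 (fully open), set as the call begins (- or left out, the last holds). The fingers move at their own pace and stop on an object; FORCE is the grip in N (left out, the last holds). Time passes only in rows, so rows that do not move let the fingers close. It gives the time, the measured TCP pose, the force and the opening at its end, in the units of the state.
- r.get_obs(): the state, without advancing time (a new reading comes with each control period).
- r.capture(name): name is "scene" or "top"; returns a dict with "color" (384x512x3 uint8, blue, green, red), "intrinsics" (3x3 intrinsics, pixels), "rvec" (rotation vector, rad) and "tvec" (3), from world to camera coordinates, as OpenCV has them. Camera axes: x right, y down, z forward; pixel columns grow to the right and rows downward; lengths in m; the calibration is good to about 2 mm. A picture is of the moment at which its call begins. There is no depth.
- r.sign_off(): hands the job in, once; it reports no verdict.
The state is a dict: "time": time; "qpos": joint angles; "joint_velocities": joint speeds; "effort": joint torques, N m; "tcp_pos": TCP position; "ee_rot": TCP orientation; "ft_force": force on the tool from outside, world axes, zero at the start; "moment": the same for the moment, N m; "finger_gap": opening from 0.0 (shut) to 1.0 (fully open).
Only numpy, scipy, OpenCV 4.12 (cv2) and the standard library are available. Lean on these libraries where they do the work, as an engineer would, in place of code of your own. Each camera call takes 0.05 s, during which the arm holds its last target.

### The job

Load the reference filter slide that lies in the photometer's guide: with one fingertip press the long finger bar down and hold it, so that the spring-closed flap stands open, and with the other fingertip push the slide along the guide, under the flap, fully home against its stop; then let go, so that the flap springs shut behind the filter block. Only push the slide: never lift or tip it, and leave the spare slide, the bottle and the beaker where they stand.

Things in the scene. Friction and masses are not known exactly. Their poses are not given: they have to be found in the camera images.
- photometer: Bench photometer, fixed, 254 x 226 mm: low front deck, top at z 16; white head and right-hand housing 64 mm high (x above 50; y below -34 with x above -90). Origin: on the bench, under the guide's centre line, at the bay's mouth. x runs along the guide into the bay (the push direction), y to the left (to the finger bar), z up. All x, y, z in this list are mm in this frame.
- bay_stop (a point): Middle of the foot of the bay's end stop, at x 28, y 0, z 16. The bay is x 0 to 28, between walls up to z 43. In front of it the slide's guide: floor at z 16, two rails 33 mm apart and 10 mm high, x -112 to 0.
- flap_lip (a point): Middle of the lower edge of the flap's front lip. The flap is a black plate over the bay (shut: x -4 to 46, y -21 to 36, z 45 to 48); its lip (x -4 to 0) hangs to z 32 and bars the mouth to the filter block; the slide's flat strip passes below it. Hinge axis parallel to x at y 34, z 45; bearings to z 50 at x -114 and -11. Held open it reaches up to z 80: keep fingers at x below -10.
- flap (a joint): Turn of flap and finger bar, one rigid rocking piece: 0 shut, 0.78 rad at its stop. Pressing the bar down raises the flap; the block passes under the lip above 0.45 rad. At 0.60 rad the bar is level, its top at z 38: 0.5 to 0.7 is a good hold. A spring shuts it when the bar is let go: about 5 N on the middle of the bar start it moving, about 9 N hold it at 0.6 rad.
- finger_bar (a point): Middle of the top face of the finger bar, a steel strip 86 x 28 x 3 mm along x (x -108 to -22), left of the guide, across the hinge from the flap. Shut, it slopes up to the left at 0.6 rad, from y 45, z 44 to its outer edge at y 68, z 59. Level (0.6 rad), it lies at y 42 to 70, top at z 38. A pressing fingertip may slide along its whole length.
- slide: Filter slide, loose, about 0.12 kg, in the guide. Aluminium strip 62 x 30 x 5 mm; black block 24 x 28 mm with a round glass, top 25 mm above the underside, at the inner end; upright push plate at the outer end. Origin: block centre, at the strip's underside; axes as the photometer's; block x -12 to 12, strip x -50 to 12. Starts at x -38 to -20; fully home, at the stop: x 16, y 0, z 16.
- push_plate (a point): Point on the outer face (away from the bay) of the slide's upright push plate, on the centre line, 20 mm above the strip's underside. The plate is 22 mm wide, 4 mm thick, z 21 to 61. Fully home, this point is at x -34. The middle of the levelled finger bar lies 56 mm to its left; tips spaced 45 to 70 mm reach both at one height.
- spare_slide: Bystander: a second, identical slide on the bench to the right of the photometer. Origin as on the slide. Not used.
- bottle: Bystander: closed amber glass bottle, 54 mm across, 105 mm high, on the bench to the left of the photometer. Origin: centre of its underside.
- beaker: Bystander: small open glass beaker, 64 mm across, 75 mm high, on the bench to the left of the photometer. Origin: centre of its underside.

How it is judged:
On the way, in this order (a step that is already met when the one before it is completed fails the run):
1. a fingertip holds the bar down and the flap open while the slide's block is still in front of the flap (value of joint flap above 0.4 rad and contact force between the fingers and flap above 0.5 N and x of slide in the frame of photometer below -0.012 m), for 0.2 s.
2. the slide is pushed home with the flap still held open by a finger (value of joint flap above 0.3 rad and contact force between the fingers and flap above 0.5 N and x of slide in the frame of photometer above 0.0135 m), for 0.1 s.
At the end, for the whole second after the job is handed in: The slide lies flat and still in the bay, within 2.5 mm of its stop (origin at x above 13.5 mm), and the flap is shut behind its block (below 0.06 rad) (x of slide in the frame of photometer between 0.0135 and 0.019 m and z of slide in the frame of photometer below 0.019 m and value of joint flap below 0.06 rad and linear speed of slide below 0.01 m/s); the robot touches nothing.
It fails at once if the slide is lifted (more than 6 mm) (z of slide in the frame of photometer above 0.022 m).
It fails at once if the slide is tipped (more than 0.15 rad) (angle between slide's own z axis and vertical above 0.15 rad).
It fails at once if the spare slide is moved by more than 15 mm (distance of spare_slide from where it was at the start of the episode above 0.015 m).
It fails at once if the amber bottle is moved by more than 15 mm (distance of bottle from where it was at the start of the episode above 0.015 m).
It fails at once if the beaker is moved by more than 15 mm (distance of beaker from where it was at the start of the episode above 0.015 m).
It also fails if it takes over 32 s, if anything falls off the work surface, if the arm or the gripper's body presses on something with over 40 N, if the wrist force passes 120 N, or if a joint passes its speed limit or range.

## Working session

There is one attempt and no reset: what is moved stays moved. The work goes in short steps, Python scripts to look and compute and a shell command to move; the robot and the scene stay as the last step left them, time stands still between calls to the robot, and variables do not carry over. Pictures are saved under pics/ and viewed, and the job is handed in when it is done.

```bash
mkdir -p pics; ls
python3 - <<'E'
from station import r
import cv2,numpy as np
o=r.get_obs()
for k in o: print(k,np.round(o[k],3))
for n in("scene","top"):
    c=r.capture(n); cv2.imwrite(f"pics/{n}0.png",c["color"]); print(n,c["intrinsics"],c["rvec"],c["tvec"])
E
```

```text
pics
time 0.0
qpos [ 1.287  0.469 -0.049  1.534  0.024  1.141 -0.082]
joint_velocities [-0.     0.002 -0.001 -0.001  0.     0.    -0.   ]
effort [ 0.0000e+00 -5.0798e+01 -8.1000e-02 -2.3616e+01 -6.1000e-02  3.8000e-02
  0.0000e+00]
tcp_pos [ 0.17  -0.653  0.19 ]
ee_rot [ 2.086  0.269 -2.087]
ft_force [-0.154 -0.273  0.588]
moment [ 0.019 -0.016 -0.027]
finger_gap 0.999
scene [[375.52572495   0.         255.46583591]
 [  0.         375.52572495 192.42074059]
 [  0.           0.           1.        ]] [ 2.33775667  0.54365955 -0.19447757] [-0.5610726  -0.1346368   0.99287418]
top [[443.9154057    0.         253.13646328]
 [  0.         443.9154057  191.30060887]
 [  0.           0.           1.        ]] [ 2.15987192 -2.19506672  0.13142776] [0.01671082 0.59598565 1.21204402]
```

View pics/scene0.png

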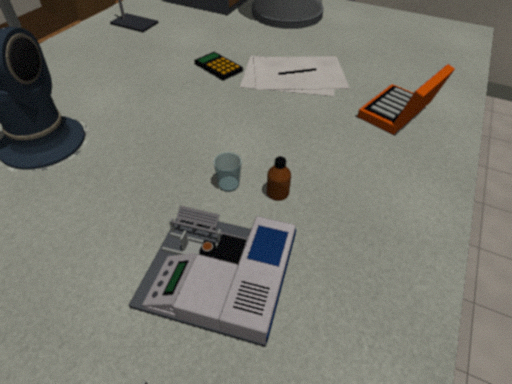

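View pics/top0.png

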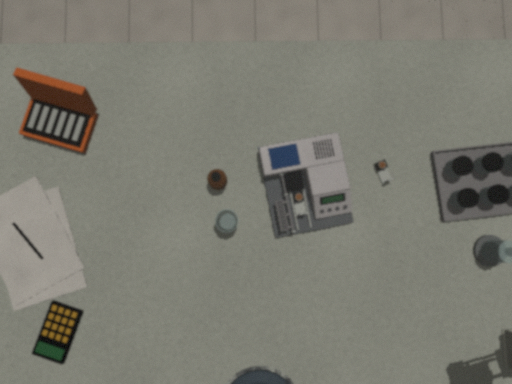

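The top view shows the photometer near (308,185), with the guide pointing image-up (away from the robot). The bottle is at (217,180), the beaker at (226,223) and the spare slide at (383,172). I'll zoom in next.

Run:
```python
import cv2
a=cv2.imread("pics/top0.png")[125:245,250:365]; cv2.imwrite("pics/topz.png",cv2.resize(a,None,fx=5,fy=5,interpolation=cv2.INTER_CUBIC))
a=cv2.imread("pics/scene0.png")[195:345,125:305]; cv2.imwrite("pics/scz.png",cv2.resize(a,None,fx=4,fy=4,interpolation=cv2.INTER_CUBIC))
```

```text
(no output)
```

View pics/topz.png

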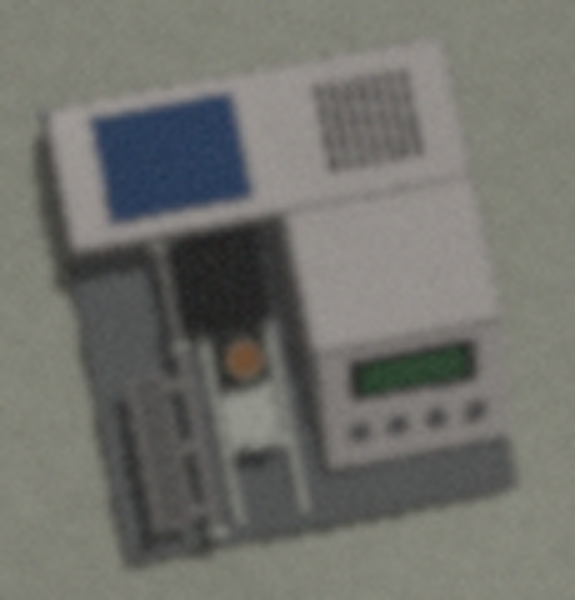

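View pics/scz.png

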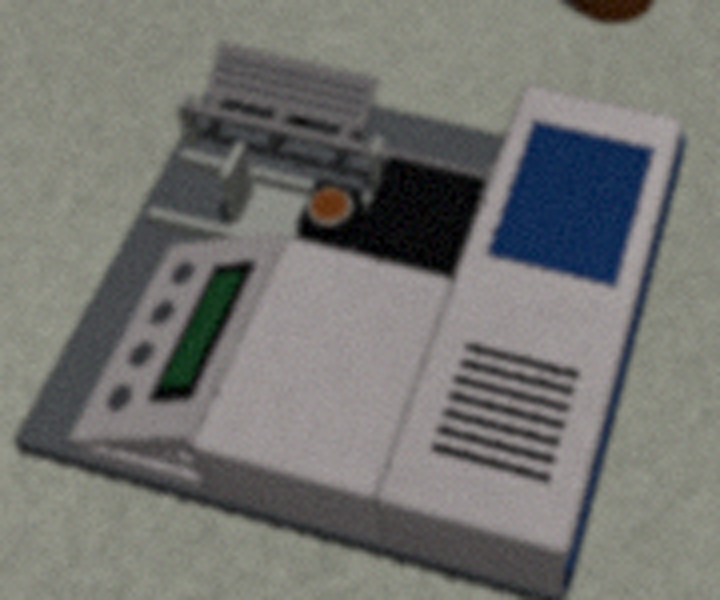

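```bash
cat > m.py <<'E'
import cv2,numpy as np
from scipy.optimize import least_squares
def cams():
    from station import r
    return {n:r.capture(n) for n in("scene","top")}
def proj(c,P): return cv2.projectPoints(np.array(P,float).reshape(-1,3),c["rvec"],c["tvec"],c["intrinsics"],None)[0].reshape(-1,2)
def w(p,P):
    P=np.array(P,float).reshape(-1,3)/1000; c,s=np.cos(p[2]),np.sin(p[2])
    return np.c_[p[0]+c*P[:,0]-s*P[:,1],p[1]+s*P[:,0]+c*P[:,1],P[:,2]]
E
python3 - <<'E'
from m import *
C=cams()
S=[((-108,68,59),(222,45)),((-22,68,59),(378,78)),((-108,45,44),(203,97)),((-22,45,44),(367,132)),((50,-34,64),(455,275)),((-112,-18,26),(150,212)),((-112,18,26),(185,152))]
T=[((50,-34,64),(285,218)),((-112,18,26),(242,523)),((-112,-18,26),(304,512)),((-4,-21,48),(270,325)),((-4,36,48),(180,340))]
us=np.array([((u+.5)/4-.5+125,(v+.5)/4-.5+195) for _,(u,v) in S]); ut=np.array([((u+.5)/5-.5+250,(v+.5)/5-.5+125) for _,(u,v) in T])
f=lambda p:np.r_[(proj(C["scene"],w(p,[a for a,_ in S]))-us).ravel(),(proj(C["top"],w(p,[a for a,_ in T]))-ut).ravel()]
s=least_squares(f,[0.55,-0.15,0.15],loss="soft_l1"); print(s.x,np.round(s.fun.reshape(-1,2),1))
p=s.x; np.save("p.npy",p)
L=[[(-108,68,59),(-22,68,59),(-22,45,44),(-108,45,44),(-108,68,59)],[(-112,16.5,26),(0,16.5,26)],[(-112,-16.5,26),(0,-16.5,26)],[(-4,-21,48),(46,-21,48),(46,36,48),(-4,36,48),(-4,-21,48)],[(50,90,64),(50,-34,64),(-40,-34,64)]]
for n,(x0,y0,x1,y1),k in(("scene",(125,195,305,345),4),("top",(250,125,365,245),5)):
    im=cv2.resize(C[n]["color"][y0:y1,x0:x1],None,fx=k,fy=k,interpolation=cv2.INTER_CUBIC)
    for l in L:
        q=(proj(C[n],w(p,l))-[x0,y0]+.5)*k-.5
        cv2.polylines(im,[q.round().astype(int)],False,(0,255,255),1)
    cv2.imwrite(f"pics/ov_{n}.png",im)
# slide: glass centre & plate
def ray(c,u,z):
    R=cv2.Rodrigues(c["rvec"])[0]; d=R.T@np.linalg.inv(c["intrinsics"])@[*u,1]; o=-R.T@c["tvec"]; return o+d*(z-o[2])/d[2]
def loc(P): d=(P-[p[0],p[1],0]); c,s=np.cos(p[2]),np.sin(p[2]); return np.round([1e3*(c*d[0]+s*d[1]),1e3*(-s*d[0]+c*d[1])],1)
g=ray(C["top"],((243+.5)/5-.5+250,(357+.5)/5-.5+125),.041); print("glass top",loc(g))
g=ray(C["scene"],((330+.5)/4-.5+125,(205+.5)/4-.5+195),.041); print("glass scene",loc(g))
E
```

```text
[ 0.60021604 -0.1139556   0.17728405] [[-0.4 -0.6]
 [ 0.2  0.3]
 [ 0.7 -0.6]
 [-0.4  0.1]
 [-0.1  0.2]
 [ 0.3 -0.1]
 [-0.8  0.8]
 [-0.5 -0.4]
 [-0.1  0.6]
 [ 0.1  0.3]
 [ 1.1 -1.1]
 [-1.1 -0.2]]
glass top [-20.5  -0.1]
glass scene [-24.3   0.8]
```

View pics/ov_scene.png

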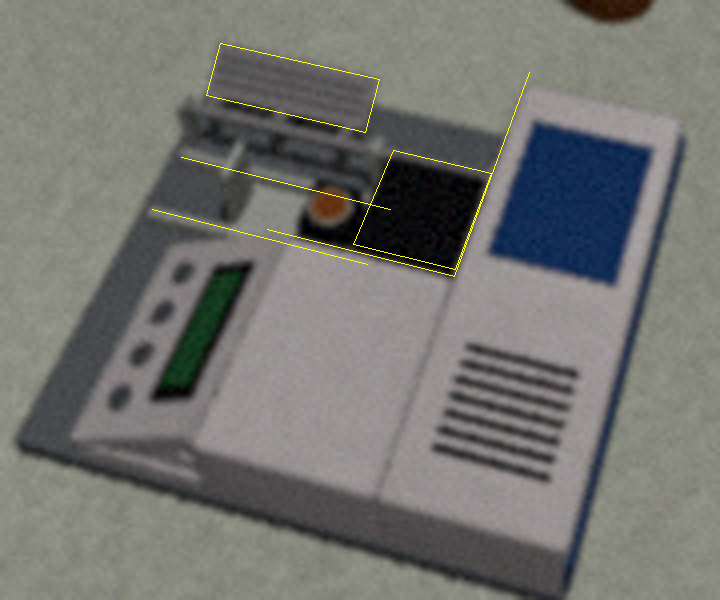

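View pics/ov_top.png

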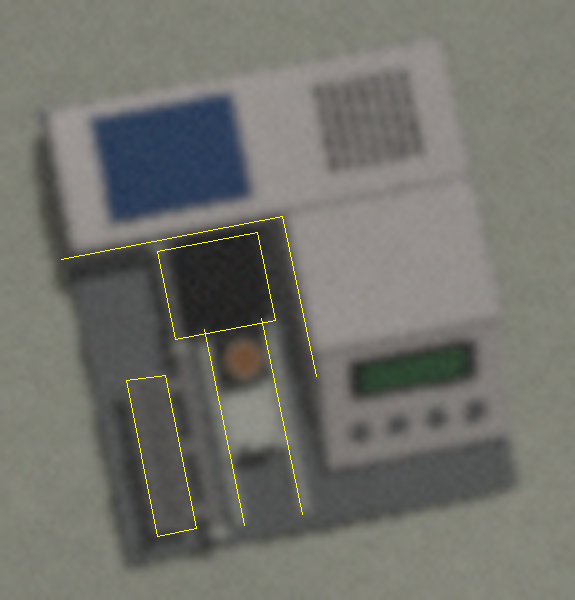

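```bash
cat >> m.py <<'E'
def ray(c,u,z):
    R=cv2.Rodrigues(c["rvec"])[0]; d=R.T@np.linalg.inv(c["intrinsics"])@[*u,1]; o=-R.T@c["tvec"].ravel(); return o+d*(z-o[2])/d[2]
def loc(p,P):
    d=np.asarray(P)-[p[0],p[1],0]; c,s=np.cos(p[2]),np.sin(p[2]); return np.round([1e3*(c*d[0]+s*d[1]),1e3*(-s*d[0]+c*d[1]),1e3*P[2]],1)
def st(x=None,y=28):
    from station import r
    p=np.load("p.npy"); o=r.get_obs(); R=cv2.Rodrigues(np.array(o["ee_rot"]))[0]
    yaw=np.arctan2(R[1,1],R[0,1])-np.pi/2
    e=(p[2]-yaw+np.pi/2)%np.pi-np.pi/2
    print("t",o["time"],"tcp",np.round(o["tcp_pos"],4),"loc",loc(p,o["tcp_pos"]),"yawerr",round(e,3),"toolx",R[:,0].round(3),"F",np.round(o["ft_force"],1),"gap",o["finger_gap"],"q",np.round(o["qpos"],2))
    if x is not None:
        g=w(p,[(x,y,0)])[0][:2]-o["tcp_pos"][:2]; print("units to go",np.round(g/.05,2),"turn",round(e/.1,2))
E
python3 - <<'E'
from m import *
C=cams();p=np.load("p.npy")
print("bottle top",ray(C["top"],(217,176),.105),loc(p,ray(C["top"],(217,176),.105)))
print("bottle scene",loc(p,ray(C["scene"],(280,162),.105)), "beaker",loc(p,ray(C["top"],(226,219),.075)))
print("spare",loc(p,ray(C["top"],(383,172),.0)))
for u in((230,140),(247,152)): print("plate top scene",loc(p,ray(C["scene"],((u[0]+.5)/4-.5+125,(u[1]+.5)/4-.5+195),.061)))
st(-94,28)
E
```

```text
bottle top [0.63051669 0.10305895 0.105     ] [ 68.1 208.3 105. ]
bottle scene [ 68.3 204.9 105. ] beaker [-46.2 207.2  75. ]
spare [   3.5 -261.3    0. ]
plate top scene [-77.5  10.2  61. ]
plate top scene [-66.8   5.8  61. ]
t 0.3 tcp [ 0.1701 -0.653   0.1904] loc [-518.4 -454.8  190.4] yawerr -0.078 toolx [-0.     0.001 -1.   ] F [-0.3 -0.9  0.4] gap 0.9997435639980381 q [ 1.29  0.47 -0.05  1.53  0.02  1.14 -0.08]
units to go [ 6.65 11.  ] turn -0.78
```

```bash
python3 -m creep '[[0.3,0.5,0,-0.1],[0.5,0.8,0,-0.1],[0.6,1,0,-0.1],[0.6,1,0,-0.1],[0.6,1,0,-0.1],[0.6,1,0,-0.1],[0.6,1,0,-0.1],[0.6,1,0,-0.1],[0.6,1,0,0],[0.5,0.8,0,0],[0.3,0.5,0,0]]' 0.47; python3 -c "from m import *;st(-94,28)"
```

```text
time: 1.68
tcp_pos: [0.4645, -0.1592, 0.1915]
ee_rot: [2.136, 0.172, -2.129]
ft_force: [0.7, -0.0, 0.2]
finger_gap: 0.466
t 1.675 tcp [ 0.4645 -0.1592  0.1915] loc [-141.6  -20.6  191.5] yawerr 0.011 toolx [ 0.004 -0.004 -1.   ] F [ 0.7 -0.   0.2] gap 0.46636545061608375 q [ 0.55  0.19 -0.36  1.94  0.08  1.02 -1.24]
units to go [0.77 1.13] turn 0.11
```

```bash
python3 -m creep '[[0.4,0.6,0,0.1],[0.35,0.5,0,0],[0,0,-0.8,0],[0,0,-0.8,0],[0,0,0,0]]'
python3 - <<'E'
from m import *
st(-94,28)
C=cams()
for n,(x0,y0,x1,y1),k in(("scene",(125,145,305,295),4),("top",(230,125,365,245),5)):
    cv2.imwrite(f"pics/a_{n}.png",cv2.resize(C[n]["color"][y0:y1,x0:x1],None,fx=k,fy=k,interpolation=cv2.INTER_CUBIC))
E
```

```text
time: 2.3
tcp_pos: [0.5056, -0.0987, 0.1116]
ee_rot: [2.132, 0.189, -2.115]
ft_force: [-0.1, 0.6, 0.4]
finger_gap: 0.47
t 2.3 tcp [ 0.5056 -0.0987  0.1116] loc [-90.4  31.7 111.6] yawerr -0.005 toolx [ 0.009 -0.004 -1.   ] F [-0.1  0.6  0.4] gap 0.4703993138460056 q [ 0.43  0.32 -0.38  1.98  0.16  0.85 -1.43]
units to go [-0.06 -0.09] turn -0.05
```

View pics/a_scene.png

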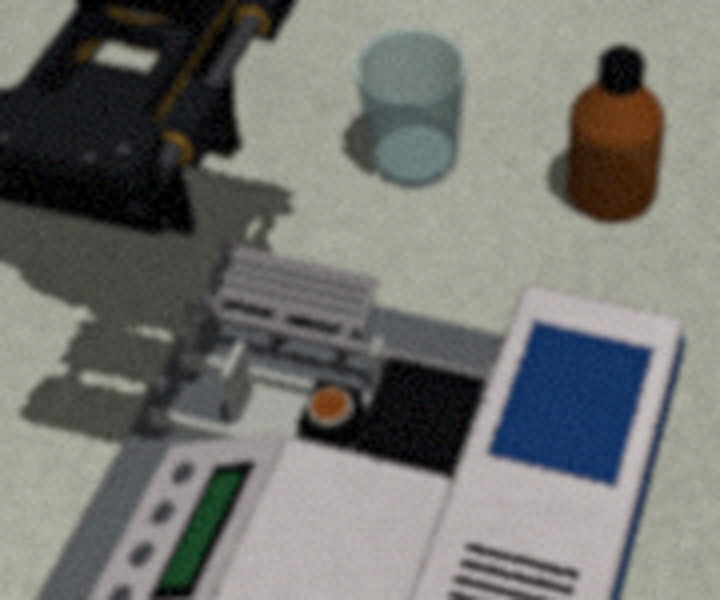

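View pics/a_top.png

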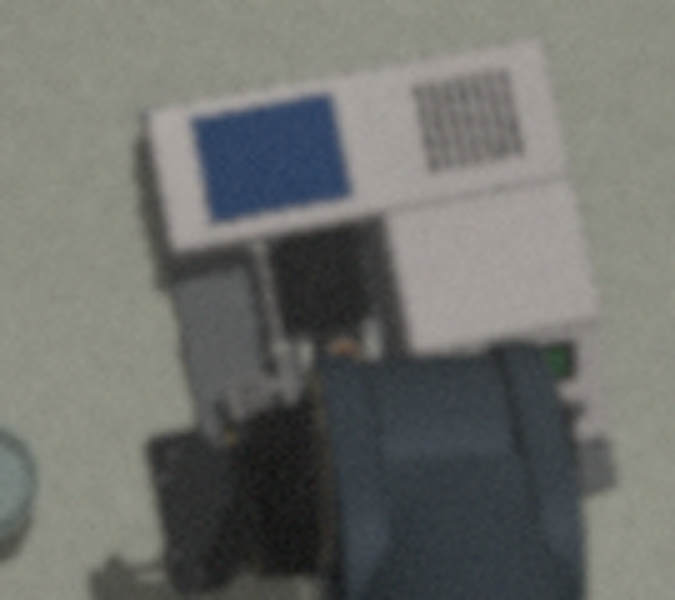

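Run:
```python
from m import *
C=cams();p=np.load("p.npy")
for P in[(-90,4,112),(-90,60,112),(-81,60,112),(-81,4,112),(-81,60,180),(-81,125,182),(-53,126,182),(-53,-60,182)]:
    print(P,((proj(C["scene"],w(p,P))[0]-[125,145])*4).round())
cv2.imwrite("pics/full2.png",C["scene"]["color"])
```

```text
(-90, 4, 112) [183. 275.]
(-90, 60, 112) [232. 189.]
(-81, 60, 112) [250. 193.]
(-81, 4, 112) [202. 279.]
(-81, 60, 180) [232.  89.]
(-81, 125, 182) [286.  -4.]
(-53, 126, 182) [342.   6.]
(-53, -60, 182) [175. 302.]
```

View pics/full2.png

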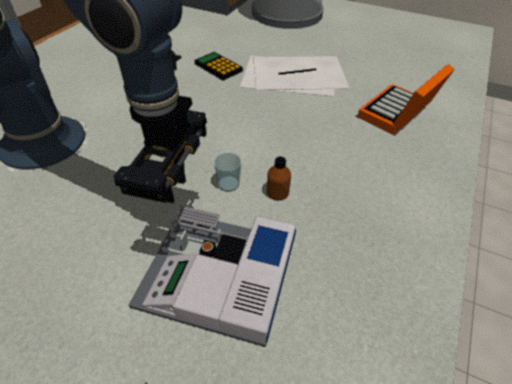

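Run:
```python
from m import *
C=cams();p=np.load("p.npy")
for P in[(0,0,0),(0.5056,-.0987,.1116),(0.5056,-.0987,.1816),(0.5056,-.0987,.2816),(0.5056,-.0987,.3816)]:
  print(P,proj(C["scene"],[P])[0].round(),proj(C["top"],[P])[0].round())
cv2.imwrite("pics/b.png",cv2.resize(C["scene"]["color"][80:240,90:250],None,fx=3.7,fy=3.7,interpolation=cv2.INTER_CUBIC)+30)
cv2.imwrite("pics/bt.png",C["top"]["color"])
st()
```

```text
(0, 0, 0) [ 43. 141.] [259. 410.]
(0.5056, -0.0987, 0.1116) [177. 203.] [295. 222.]
(0.5056, -0.0987, 0.1816) [171. 176.] [298. 221.]
(0.5056, -0.0987, 0.2816) [162. 130.] [303. 220.]
(0.5056, -0.0987, 0.3816) [149.  71.] [310. 218.]
t 2.6 tcp [ 0.509  -0.0995  0.1154] loc [-87.3  30.3 115.4] yawerr -0.004 toolx [ 0.018 -0.006 -1.   ] F [ 0.1 -0.6 -0.9] gap 0.470399604839453 q [ 0.43  0.32 -0.38  1.98  0.16  0.85 -1.43]
```

View pics/b.png

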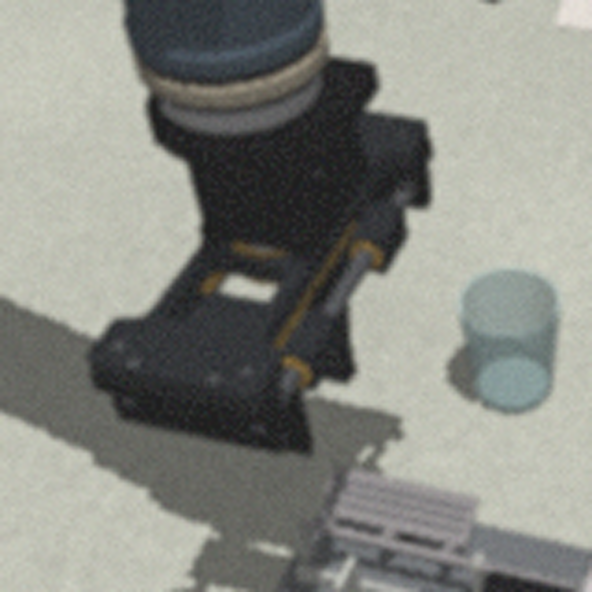

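View pics/bt.png

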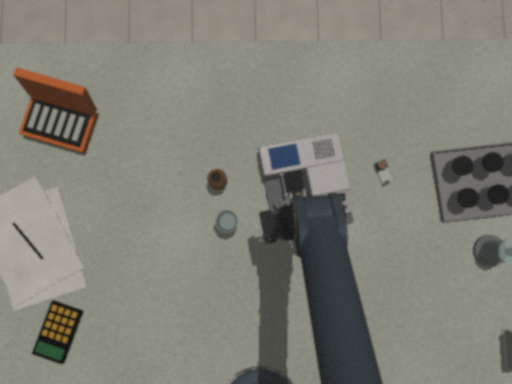

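Run:
```python
from m import *
p=np.load("p.npy")
for i in range(3): st()
C=cams(); st()
x0,y0,k=235,185,8
im=cv2.resize(C["top"]["color"][y0:y0+70,x0:x0+90],None,fx=k,fy=k,interpolation=cv2.INTER_CUBIC)
im=cv2.convertScaleAbs(im,alpha=1.6,beta=20)
for P in[(-88,4,115),(-88,57,115),(-88,125,185),(-50,125,185),(-126,125,185)]:
  q=(proj(C["top"],w(p,P))[0]-[x0,y0]+.5)*k; cv2.circle(im,tuple(int(v) for v in q),4,(0,0,255),-1)
cv2.imwrite("pics/c.png",im)
x0,y0,k=130,80,6
im=cv2.resize(C["scene"]["color"][y0:y0+130,x0:x0+120],None,fx=k,fy=k,interpolation=cv2.INTER_CUBIC)
im=cv2.convertScaleAbs(im,alpha=1.6,beta=20)
for P in[(-78,4,115),(-78,57,115),(-88,125,185),(-50,125,185),(-126,125,185)]:
  q=(proj(C["scene"],w(p,P))[0]-[x0,y0]+.5)*k; cv2.circle(im,tuple(int(v) for v in q),4,(0,0,255),-1)
cv2.imwrite("pics/d.png",im[180:])
```

```text
t 2.6 tcp [ 0.509  -0.0995  0.1154] loc [-87.3  30.3 115.4] yawerr -0.004 toolx [ 0.018 -0.006 -1.   ] F [ 0.1 -0.6 -0.9] gap 0.470399604839453 q [ 0.43  0.32 -0.38  1.98  0.16  0.85 -1.43]
t 2.6 tcp [ 0.509  -0.0995  0.1154] loc [-87.3  30.3 115.4] yawerr -0.004 toolx [ 0.018 -0.006 -1.   ] F [ 0.1 -0.6 -0.9] gap 0.470399604839453 q [ 0.43  0.32 -0.38  1.98  0.16  0.85 -1.43]
t 2.6 tcp [ 0.509  -0.0995  0.1154] loc [-87.3  30.3 115.4] yawerr -0.004 toolx [ 0.018 -0.006 -1.   ] F [ 0.1 -0.6 -0.9] gap 0.470399604839453 q [ 0.43  0.32 -0.38  1.98  0.16  0.85 -1.43]
t 2.7 tcp [ 0.5085 -0.0994  0.1149] loc [-87.7  30.5 114.9] yawerr -0.004 toolx [ 0.017 -0.006 -1.   ] F [ 0.7 -0.2  0.3] gap 0.47123161020364734 q [ 0.43  0.32 -0.38  1.98  0.16  0.85 -1.43]
```

View pics/c.png

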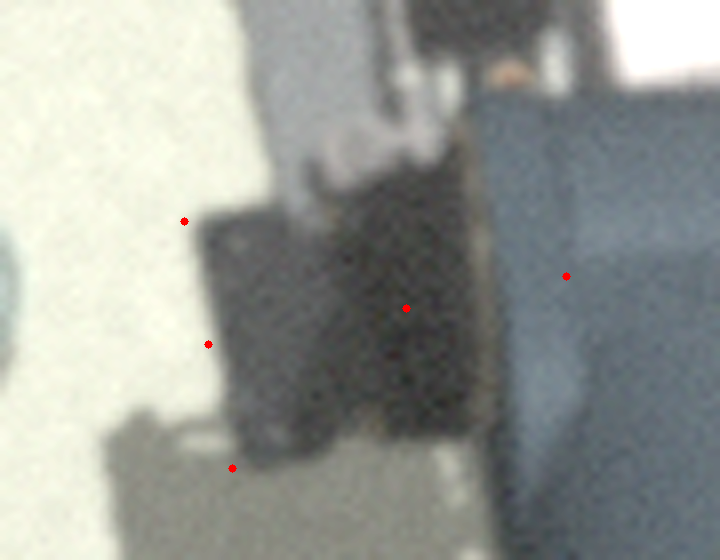

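View pics/d.png

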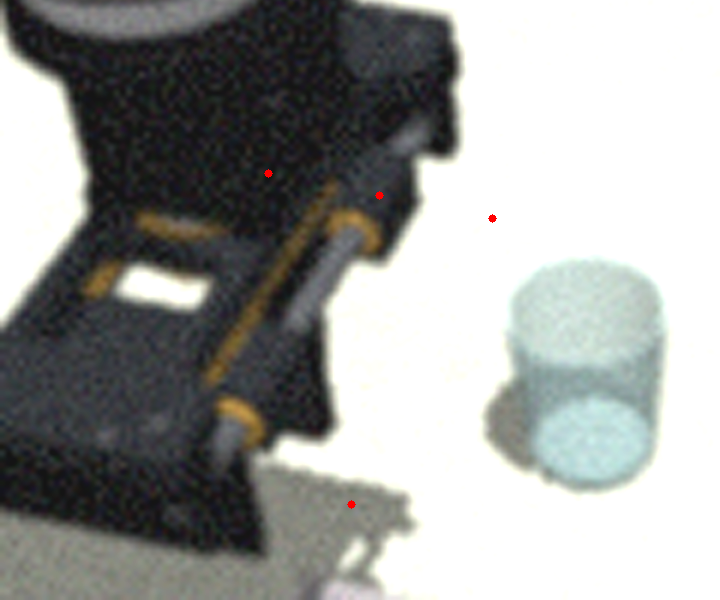

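Run:
```python
from m import *
C=cams();p=np.load("p.npy")
for z in(.15,.18,.2,.22,.24,.26,.28,.3): 
  P=ray(C["top"],(260,211.9),z); print(z,loc(p,P),proj(C["scene"],P)[0].round(1))
c=C["scene"];print("cam",-cv2.Rodrigues(c["rvec"])[0].T@c["tvec"].ravel())
st()
for z in(.115,.125,.135,.145,.155): print(z,loc(p,ray(c,(130+330/6,110+435/6),z)))
```

```text
0.15 [-48.7 117.4 150. ] [212.2 162.4]
0.18 [-50.2 118.7 180. ] [210.6 150. ]
0.2 [-51.2 119.5 200. ] [209.4 141.3]
0.22 [-52.1 120.4 220. ] [208.3 132.2]
0.24 [-53.1 121.3 240. ] [207.1 122.8]
0.26 [-54.1 122.1 260. ] [205.8 112.9]
0.28 [-55.1 123.  280. ] [204.5 102.7]
0.3 [-56.  123.9 300. ] [203.1  91.9]
cam [ 0.83475924 -0.45720297  0.64255049]
t 2.8 tcp [ 0.5082 -0.0993  0.1144] loc [-88.   30.6 114.4] yawerr -0.004 toolx [ 0.016 -0.006 -1.   ] F [ 0.3 -0.7  0.1] gap 0.470644539376253 q [ 0.43  0.32 -0.38  1.98  0.16  0.85 -1.43]
0.115 [-95.1  82.7 115. ]
0.125 [-90.1  74.  125. ]
0.135 [-85.1  65.2 135. ]
0.145 [-80.1  56.4 145. ]
0.155 [-75.   47.7 155. ]
```

```bash
python3 -m creep '[[-0.1,-0.07,0,0],[0,0,-0.3,0],[0,0,-0.3,0],[0,0,0,0]]'
python3 - <<'E'
from m import *
p=np.load("p.npy")
C=cams(); st(-94,28)
x0,y0,k=130,130,6
im=cv2.resize(C["scene"]["color"][y0:y0+100,x0:x0+130],None,fx=k,fy=k,interpolation=cv2.INTER_CUBIC)
im=cv2.convertScaleAbs(im,alpha=1.4,beta=20)
cv2.imwrite("pics/e.png",im)
E
```

```text
time: 3.3
tcp_pos: [0.5019, -0.1033, 0.0819]
ee_rot: [2.138, 0.185, -2.108]
ft_force: [-0.6, -0.2, 0.2]
finger_gap: 0.472
t 3.4 tcp [ 0.5031 -0.1033  0.0832] loc [-93.7  27.6  83.2] yawerr -0.004 toolx [ 0.017 -0.006 -1.   ] F [ 0.3  0.1 -0.7] gap 0.4686000217298704 q [ 0.42  0.35 -0.37  2.02  0.19  0.78 -1.45]
units to go [-0.01  0.01] turn -0.04
```

View pics/e.png

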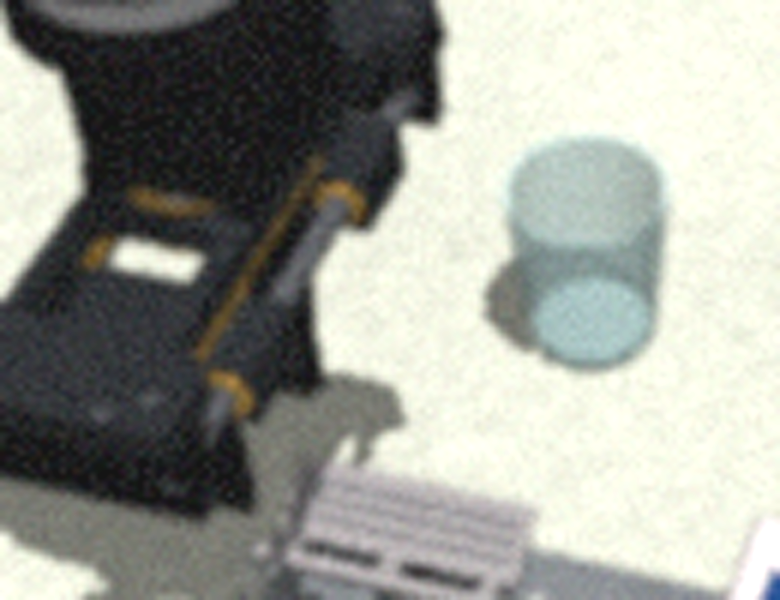

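```bash
python3 -m creep '[[0,0,-0.3,0],[0,0,-0.15,0],[0,0,0,0]]'
cat > v.py <<'E'
from m import *
import sys
p=np.load("p.npy")
C=cams(); st(-94,28)
x0,y0,k=130,150,6
im=cv2.resize(C["scene"]["color"][y0:y0+100,x0:x0+130],None,fx=k,fy=k,interpolation=cv2.INTER_CUBIC)
im=cv2.convertScaleAbs(im,alpha=1.4,beta=20)
cv2.imwrite(sys.argv[1],im)
E
python3 v.py pics/f.png
```

```text
time: 3.78
tcp_pos: [0.5035, -0.1032, 0.0594]
ee_rot: [2.141, 0.185, -2.105]
ft_force: [-0.3, 0.5, 0.1]
finger_gap: 0.472
t 3.875 tcp [ 0.504  -0.1033  0.06  ] loc [-92.8  27.5  60. ] yawerr -0.004 toolx [ 0.019 -0.006 -1.   ] F [-0.8  0.1  0.4] gap 0.46949593481850127 q [ 0.41  0.39 -0.36  2.04  0.21  0.73 -1.47]
units to go [-0.03  0.01] turn -0.04
```

View pics/f.png

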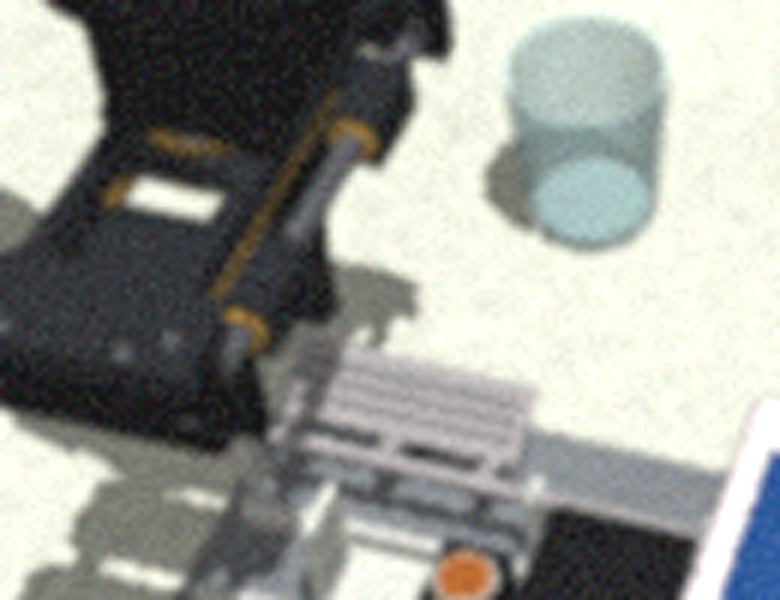

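```bash
python3 -m creep '[[-0.03,0,-0.2,0],[0,0,-0.1,0],[0,0,0,0]]';python3 v.py pics/g.png
```

```text
time: 4.25
tcp_pos: [0.5027, -0.1034, 0.0443]
ee_rot: [2.143, 0.184, -2.102]
ft_force: [0.3, 1.1, 0.0]
finger_gap: 0.471
t 4.35 tcp [ 0.5029 -0.1034  0.0447] loc [-93.9  27.5  44.7] yawerr -0.004 toolx [ 0.02  -0.007 -1.   ] F [ 0.5 -0.6 -0.5] gap 0.469332690372206 q [ 0.4   0.41 -0.35  2.05  0.22  0.69 -1.48]
units to go [-0.    0.01] turn -0.04
```

View pics/g.png

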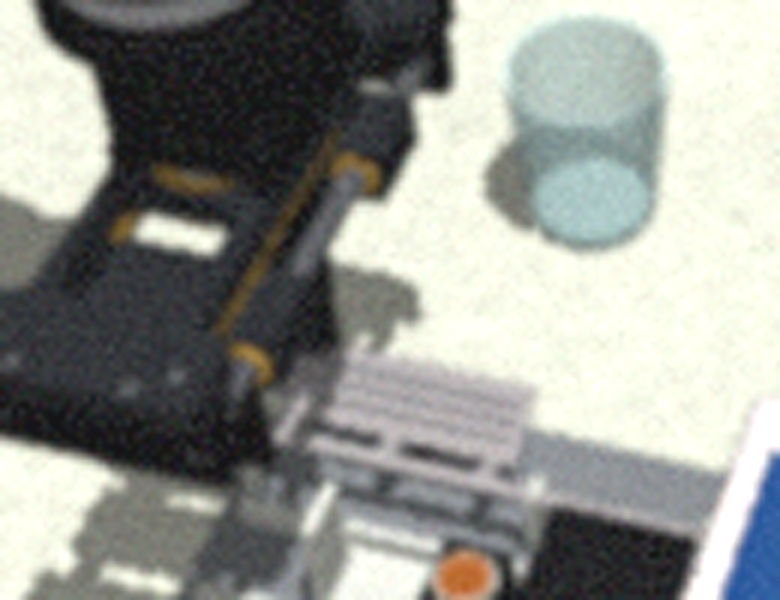

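Run:
```python
from m import *
C=cams();p=np.load("p.npy");c=C["scene"]
for z in(45,55,65,75,85): print(z,"near",loc(p,ray(c,(130+270/6,150+465/6),z/1e3)),"far",loc(p,ray(c,(130+338/6,150+350/6),z/1e3)))
```

```text
45 near [-100.    21.9   45. ] far [-98.1  74.8  45. ]
55 near [-95.5  15.2  55. ] far [-93.6  67.2  55. ]
65 near [-91.    8.4  65. ] far [-89.1  59.6  65. ]
75 near [-86.5   1.7  75. ] far [-84.6  52.   75. ]
85 near [-81.9  -5.   85. ] far [-80.1  44.4  85. ]
```

```bash
python3 -m creep '[[0,0,-0.1,0],[0,0,-0.1,0],[0,0,0,0]]';python3 -m creep '[[0,0,-0.1,0],[0,0,0,0]]';python3 v.py pics/h.png
```

```text
time: 4.82
tcp_pos: [0.5033, -0.1035, 0.0345]
ee_rot: [2.144, 0.183, -2.1]
ft_force: [-0.4, -0.3, 0.7]
finger_gap: 0.474
time: 5.08
tcp_pos: [0.5033, -0.1035, 0.0291]
ee_rot: [2.144, 0.183, -2.101]
ft_force: [-0.1, -0.4, -0.1]
finger_gap: 0.471
t 5.175 tcp [ 0.5037 -0.1035  0.0295] loc [-93.2  27.3  29.5] yawerr -0.004 toolx [ 0.022 -0.007 -1.   ] F [-0.4 -0.2  0.3] gap 0.4677213671442572 q [ 0.39  0.43 -0.34  2.06  0.24  0.66 -1.5 ]
units to go [-0.02  0.01] turn -0.04
```

View pics/h.png

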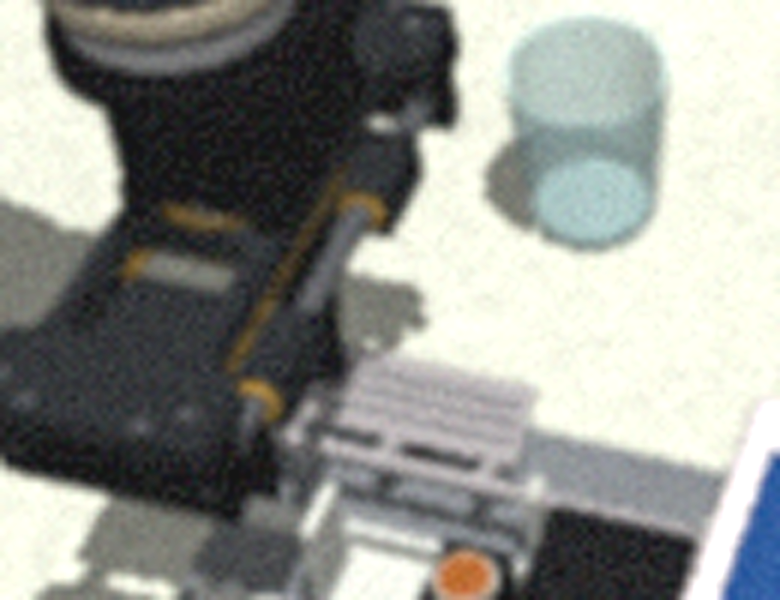

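```bash
python3 -m creep '[[0,0,-0.1,0],[0,0,0,0]]';python3 -m creep '[[0,0,-0.1,0],[0,0,0,0]]';python3 v.py pics/i.png
```

```text
time: 5.42
tcp_pos: [0.5038, -0.1035, 0.0243]
ee_rot: [2.145, 0.183, -2.099]
ft_force: [-0.1, -0.5, -0.0]
finger_gap: 0.471
time: 5.68
tcp_pos: [0.5043, -0.1037, 0.0193]
ee_rot: [2.146, 0.183, -2.098]
ft_force: [0.0, -0.6, -0.6]
finger_gap: 0.473
t 5.775 tcp [ 0.5042 -0.1036  0.0193] loc [-92.7  27.1  19.3] yawerr -0.004 toolx [ 0.023 -0.007 -1.   ] F [ 0.1 -0.   0.7] gap 0.46831490647002944 q [ 0.39  0.45 -0.34  2.07  0.25  0.64 -1.51]
units to go [-0.03  0.01] turn -0.04
```

View pics/i.png

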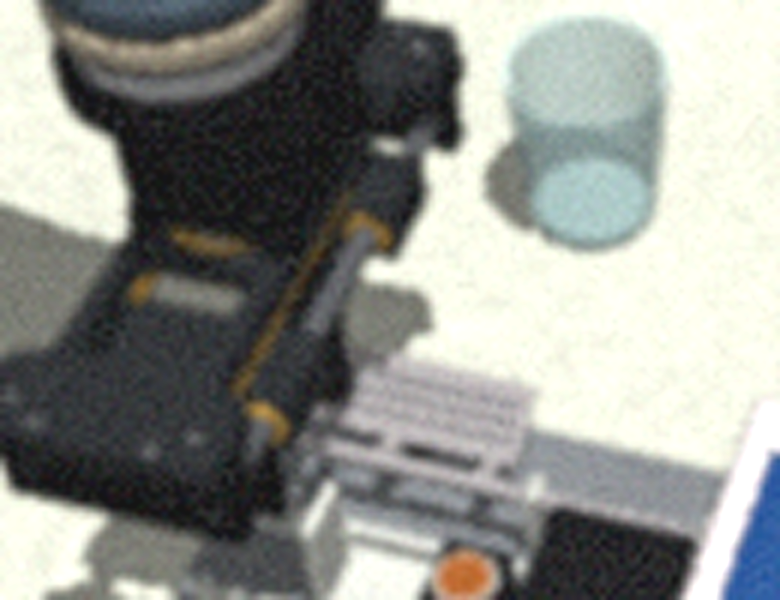

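Run:
```python
from m import *
C=cams();p=np.load("p.npy");c=C["scene"]
for z in(35,45,50,55,65): print(z,"near",loc(p,ray(c,(130+280/6,150+510/6),z/1e3)),"far",loc(p,ray(c,(130+350/6,150+400/6),z/1e3)))
a=C["top"]["color"][185:250,235:340];cv2.imwrite("pics/j.png",cv2.convertScaleAbs(cv2.resize(a,None,fx=7,fy=7,interpolation=cv2.INTER_CUBIC),alpha=1.6,beta=20))
```

```text
35 near [-93.7  12.2  35. ] far [-89.7  62.5  35. ]
45 near [-89.3   5.7  45. ] far [-85.4  55.2  45. ]
50 near [-87.1   2.5  50. ] far [-83.3  51.6  50. ]
55 near [-85.   -0.7  55. ] far [-81.1  47.9  55. ]
65 near [-80.6  -7.1  65. ] far [-76.8  40.7  65. ]
```

View pics/j.png

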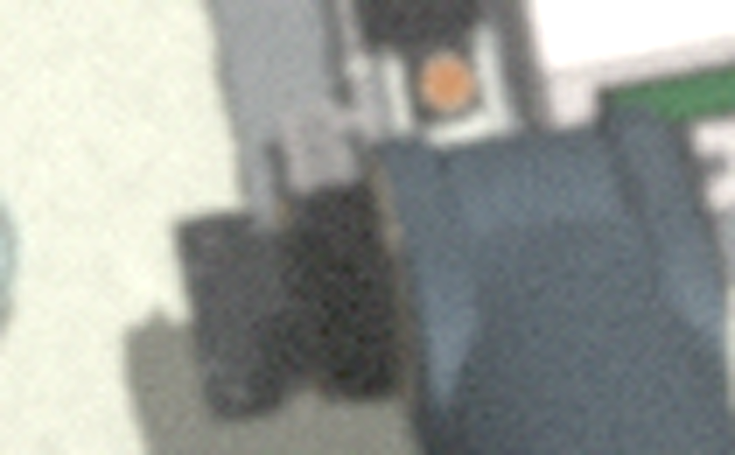

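```bash
python3 -m creep '[[0,0,-0.1,0],[0,0,0,0]]'
```

```text
time: 6.12
tcp_pos: [0.5047, -0.1037, 0.0152]
ee_rot: [2.147, 0.182, -2.097]
ft_force: [-2.6, -0.1, 6.6]
finger_gap: 0.471
```

```bash
python3 -m creep '[[0,0,-0.1,0],[0,0,0,0]]';python3 v.py pics/k.png
```

```text
time: 6.38
tcp_pos: [0.505, -0.1039, 0.0113]
ee_rot: [2.146, 0.181, -2.097]
ft_force: [-1.5, -1.2, 7.9]
finger_gap: 0.467
t 6.475 tcp [ 0.505  -0.1039  0.0115] loc [-91.9  26.7  11.5] yawerr -0.004 toolx [ 0.024 -0.009 -1.   ] F [-2.8  0.6  7.6] gap 0.4731938815847058 q [ 0.38  0.46 -0.33  2.07  0.26  0.62 -1.52]
units to go [-0.04  0.02] turn -0.04
```

View pics/k.png

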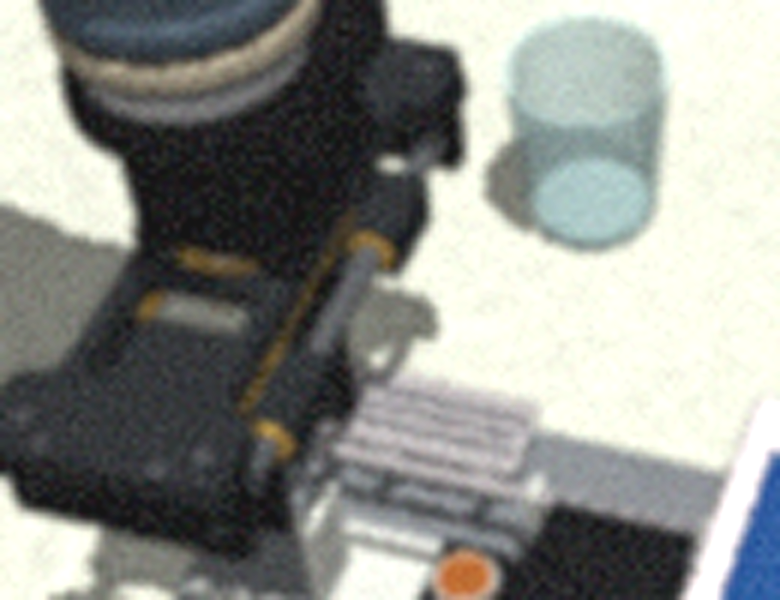

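```bash
python3 -m creep '[[-0.04,0,-0.12,0],[0,0,-0.05,0],[0,0,0,0]]';python3 v.py pics/l.png
```

```text
time: 6.85
tcp_pos: [0.5054, -0.1052, 0.0068]
ee_rot: [2.149, 0.176, -2.091]
ft_force: [-3.0, 1.2, 11.3]
finger_gap: 0.468
t 6.95 tcp [ 0.5054 -0.105   0.0069] loc [-91.8  25.5   6.9] yawerr -0.003 toolx [ 0.029 -0.012 -1.   ] F [-3.6 -0.2 12.4] gap 0.47016248322557014 q [ 0.38  0.47 -0.32  2.08  0.27  0.6  -1.52]
units to go [-0.05  0.04] turn -0.03
```

View pics/l.png

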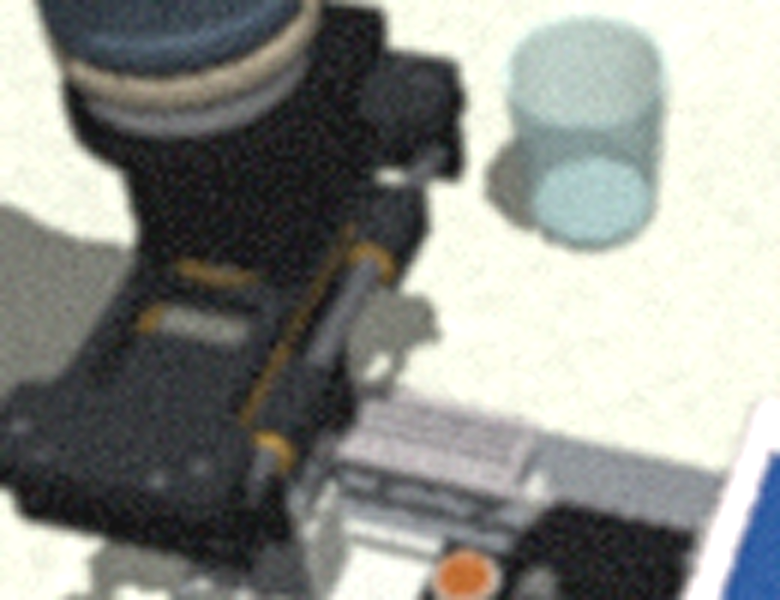

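Run:
```python
from m import *
from station import r
C=cams();p=np.load("p.npy");c=C["scene"];o=r.get_obs();a=p[2]
rot=lambda v:np.round([np.cos(a)*v[0]+np.sin(a)*v[1],-np.sin(a)*v[0]+np.cos(a)*v[1],v[2]],2)
print("F",rot(o["ft_force"]),"M",rot(o["moment"]))
for z in(60,70,80,90,100,110): print(z,"nearblock",loc(p,ray(c,(130+250/6,150+573/6),z/1e3)))
# bar right end corners: outer (540,432) inner (525,492)
for z in(38,42,46,50):print(z,"outer",loc(p,ray(c,(130+540/6,150+432/6),z/1e3)),"inner",loc(p,ray(c,(130+524/6,150+492/6),z/1e3)))
for th in(0,.2,.3,.4,.5,.6):
    cs=[]
    for (y,z) in((45,44),(68,59)):
        dy,dz=y-34,z-45; cc,s=np.cos(-th),np.sin(-th); cs.append((-22,34+cc*dy-s*dz,45+s*dy+cc*dz))
    for (y,z) in ((-21,48),(-21,32)):
        dy,dz=y-34,z-45; cc,s=np.cos(-th),np.sin(-th); cs.append((-4,34+cc*dy-s*dz,45+s*dy+cc*dz))
    q=(proj(c,w(p,cs))-[130,150]+.5)*6; print(th,q.round(0).tolist())
```

```text
F [-3.88  1.93 12.67] M [0.63 0.85 0.03]
60 nearblock [-81.9 -28.9  60. ]
70 nearblock [-77.5 -34.9  70. ]
80 nearblock [-73.2 -40.9  80. ]
90 nearblock [-68.9 -46.9  90. ]
100 nearblock [-64.5 -52.9 100. ]
110 nearblock [-60.2 -59.  110. ]
38 outer [-20.9  65.4  38. ] inner [-17.6  39.9  38. ]
42 outer [-19.7  62.5  42. ] inner [-16.3  37.1  42. ]
46 outer [-18.4  59.6  46. ] inner [-15.1  34.3  46. ]
50 outer [-17.1  56.6  50. ] inner [-13.9  31.6  50. ]
0 [[519.0, 469.0], [539.0, 389.0], [500.0, 636.0], [504.0, 664.0]]
0.2 [[519.0, 474.0], [542.0, 398.0], [500.0, 612.0], [500.0, 649.0]]
0.3 [[518.0, 477.0], [543.0, 404.0], [501.0, 598.0], [499.0, 638.0]]
0.4 [[518.0, 480.0], [544.0, 410.0], [502.0, 583.0], [498.0, 626.0]]
0.5 [[518.0, 483.0], [545.0, 418.0], [504.0, 567.0], [498.0, 613.0]]
0.6 [[517.0, 486.0], [545.0, 426.0], [506.0, 550.0], [499.0, 599.0]]
```

```bash
python3 -m creep '[[0.1,0.02,-0.02,0],[0.1,0.02,-0.02,0],[0.1,0.02,-0.02,0]]';python3 v.py pics/m.png
```

```text
time: 7.42
tcp_pos: [0.5052, -0.1062, 0.0044]
ee_rot: [2.113, 0.17, -2.123]
ft_force: [-11.1, -1.8, 19.3]
finger_gap: 0.474
t 7.525 tcp [ 0.5052 -0.1062  0.0044] loc [-92.2  24.4   4.4] yawerr -0.003 toolx [-0.003 -0.02  -1.   ] F [-12.9  -2.3  20.1] gap 0.4682140391721446 q [ 0.36  0.48 -0.31  2.06  0.28  0.64 -1.53]
units to go [-0.05  0.07] turn -0.03
```

View pics/m.png

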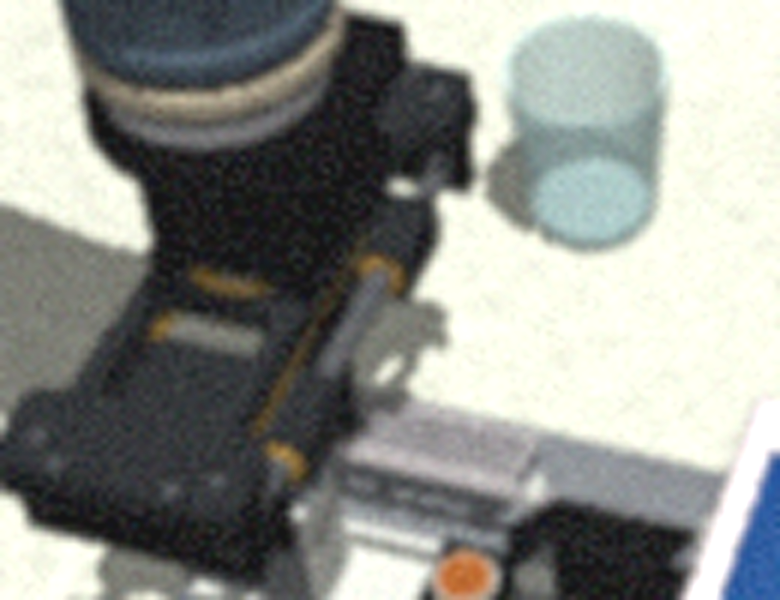

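```bash
python3 -m creep '[[0.1,0.02,0.04,0],[0.15,0.03,0,0]]';python3 -m creep '[[0.2,0.04,0,0]]'; python3 -c "from m import *;st(-94,28)"
```

```text
time: 7.78
tcp_pos: [0.5077, -0.1049, 0.0066]
ee_rot: [2.091, 0.168, -2.144]
ft_force: [-9.4, -2.0, 14.6]
finger_gap: 0.472
time: 7.9
tcp_pos: [0.513, -0.104, 0.0068]
ee_rot: [2.08, 0.167, -2.154]
ft_force: [-9.2, -1.2, 13.2]
finger_gap: 0.47
t 7.9 tcp [ 0.513  -0.104   0.0068] loc [-84.   25.2   6.8] yawerr -0.003 toolx [-0.033 -0.026 -0.999] F [-9.2 -1.2 13.2] gap 0.47013257824495364 q [ 0.34  0.5  -0.31  2.02  0.27  0.7  -1.54]
units to go [-0.21  0.02] turn -0.03
```

```bash
python3 -m creep '[[0.2,0.04,0,0],[0.2,0.04,0,0]]'; python3 v.py pics/n.png
```

```text
time: 8.15
tcp_pos: [0.5241, -0.1021, 0.0072]
ee_rot: [2.058, 0.163, -2.173]
ft_force: [-10.1, -2.3, 14.0]
finger_gap: 0.471
t 8.25 tcp [ 0.5256 -0.1018  0.0073] loc [-71.3  25.1   7.3] yawerr -0.003 toolx [-0.049 -0.03  -0.998] F [-7.3 -1.3 11.4] gap 0.4693881444107275 q [ 0.33  0.52 -0.31  1.98  0.28  0.73 -1.55]
units to go [-0.46 -0.02] turn -0.03
```

View pics/n.png

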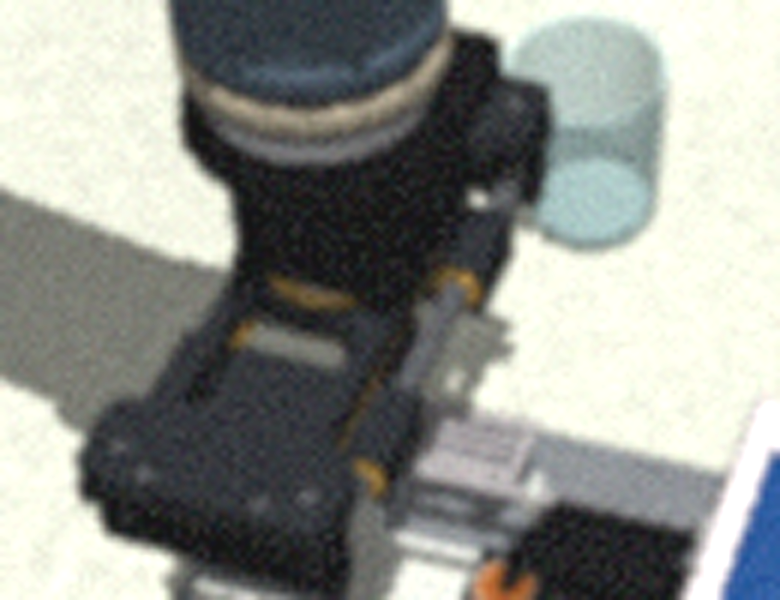

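```bash
python3 -m creep '[[0.2,0.04,-0.02,0],[0.2,0.03,-0.02,0]]'; python3 v.py pics/o.png
```

```text
time: 8.5
tcp_pos: [0.535, -0.1011, 0.0062]
ee_rot: [2.035, 0.159, -2.193]
ft_force: [-13.5, -2.1, 18.3]
finger_gap: 0.473
t 8.6 tcp [ 0.5357 -0.101   0.0061] loc [-61.2  24.1   6.1] yawerr -0.002 toolx [-0.071 -0.035 -0.997] F [-9.3 -1.6 15.9] gap 0.4696932789296173 q [ 0.31  0.54 -0.3   1.94  0.28  0.77 -1.55]
units to go [-0.66 -0.04] turn -0.02
```

View pics/o.png

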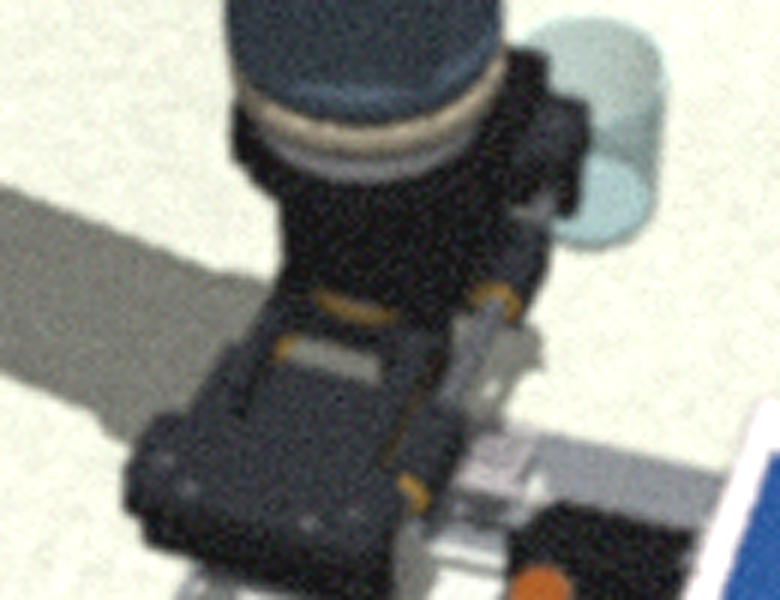

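```bash
python3 -m creep '[[0.2,0.04,0,0],[0.15,0.03,0,0]]'; python3 v.py pics/q.png
```

```text
time: 8.85
tcp_pos: [0.5401, -0.1002, 0.0067]
ee_rot: [2.004, 0.155, -2.219]
ft_force: [-13.2, -0.6, 16.3]
finger_gap: 0.472
t 8.95 tcp [ 0.5404 -0.1002  0.0067] loc [-56.5  24.1   6.7] yawerr -0.002 toolx [-0.098 -0.04  -0.994] F [-11.4  -2.3  15.6] gap 0.4690514900283005 q [ 0.3   0.56 -0.3   1.91  0.28  0.81 -1.56]
units to go [-0.75 -0.06] turn -0.02
```

View pics/q.png

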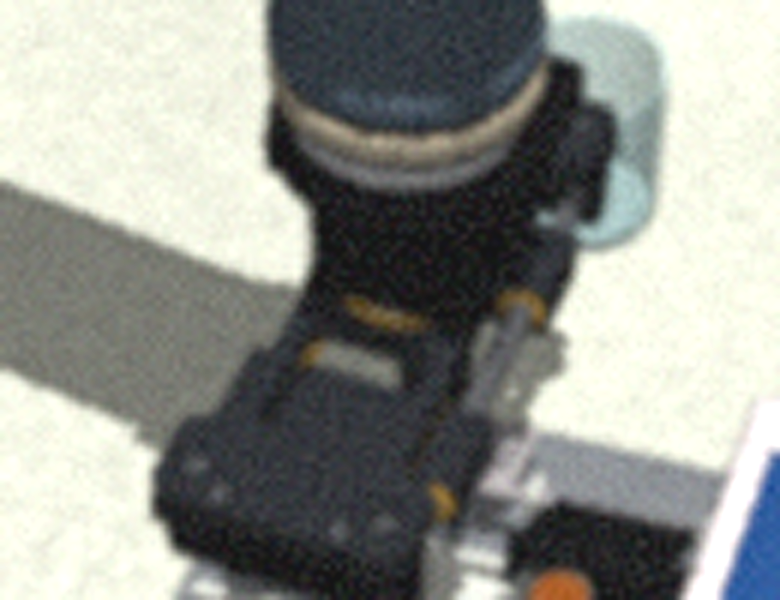

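```bash
python3 -m creep '[[0.15,0.03,0.03,0],[0.2,0.04,0.01,0]]'; python3 v.py pics/r.png
```

```text
time: 9.2
tcp_pos: [0.5467, -0.099, 0.0092]
ee_rot: [1.977, 0.152, -2.242]
ft_force: [-10.0, -1.9, 13.3]
finger_gap: 0.466
t 9.3 tcp [ 0.547  -0.0989  0.0092] loc [-49.8  24.2   9.2] yawerr -0.0 toolx [-0.121 -0.044 -0.992] F [-10.6  -2.2  13.3] gap 0.4685120507714596 q [ 0.29  0.57 -0.3   1.87  0.27  0.86 -1.56]
units to go [-0.88 -0.08] turn -0.0
```

View pics/r.png

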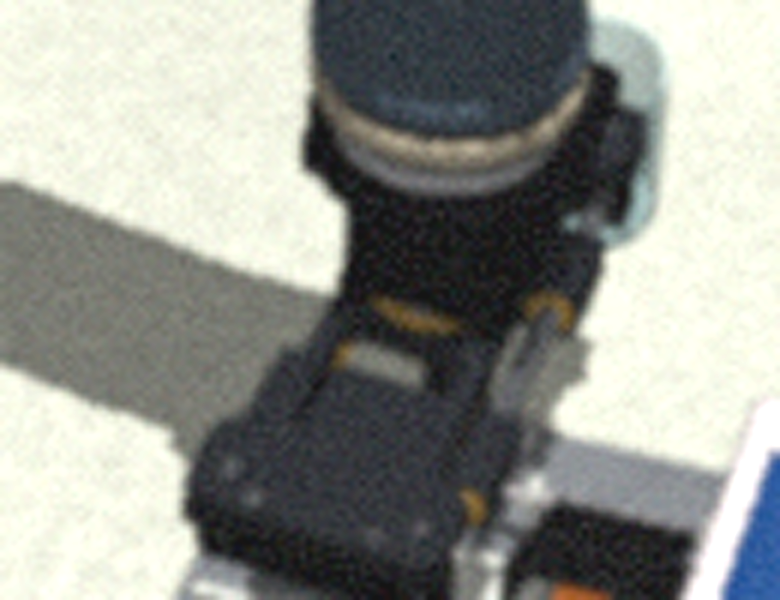

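```bash
python3 -m creep '[[0.2,0.04,0,0],[0.2,0.04,0,0]]'; python3 v.py pics/s.png
```

```text
time: 9.55
tcp_pos: [0.5453, -0.0992, 0.0095]
ee_rot: [1.927, 0.14, -2.291]
ft_force: [-20.6, -2.0, 19.9]
finger_gap: 0.471
t 9.65 tcp [ 0.5453 -0.0992  0.0094] loc [-51.5  24.2   9.4] yawerr 0.007 toolx [-0.168 -0.05  -0.985] F [-20.   -2.4  19.5] gap 0.46728259632938474 q [ 0.28  0.59 -0.29  1.84  0.27  0.92 -1.57]
units to go [-0.85 -0.07] turn 0.07
```

View pics/s.png

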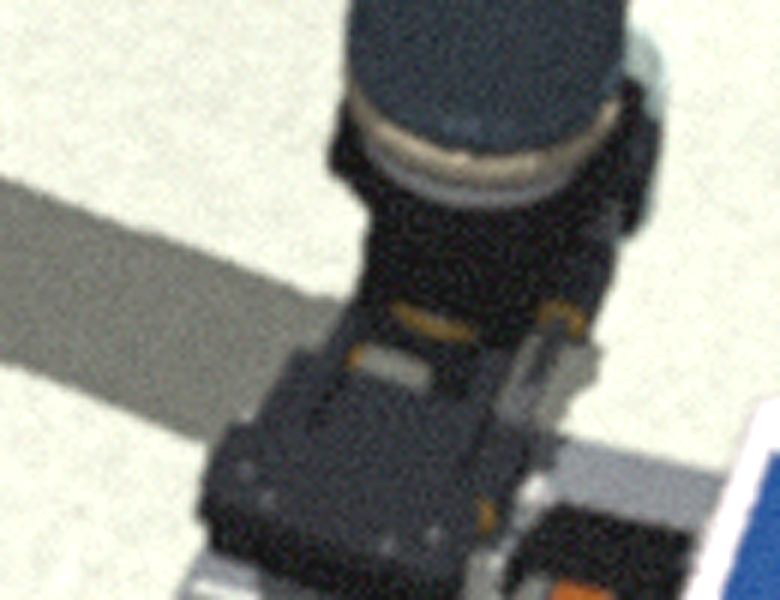

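Run:
```python
from m import *
C=cams();p=np.load("p.npy");c=C["scene"]
im=c["color"]
x0,y0,k=205,225,16
a=cv2.convertScaleAbs(cv2.resize(im[y0:y0+37,x0:x0+45],None,fx=k,fy=k,interpolation=cv2.INTER_CUBIC),alpha=1.4,beta=20)
t=np.linspace(0,6.28,40)
for X,col in((16,(0,255,0)),(12,(255,255,0))):
    q=(proj(c,w(p,np.c_[X+8*np.cos(t),8*np.sin(t),0*t+41]))-[x0,y0]+.5)*k; cv2.polylines(a,[q.astype(int)],True,col,1)
def rot(pts,th):
    out=[]
    for x,y,z in pts:
        dy,dz=y-34,z-45; cc,s=np.cos(-th),np.sin(-th); out.append((x,34+cc*dy-s*dz,45+s*dy+cc*dz))
    return out
for th,col in((.4,(0,0,255)),(.55,(255,0,255))):
    q=(proj(c,w(p,rot([(-4,-21,48),(46,-21,48),(46,36,48),(-4,36,48),(-4,-21,48),(-4,-21,32)],th)))-[x0,y0]+.5)*k; cv2.polylines(a,[q.astype(int)],False,col,1)
cv2.imwrite("pics/t.png",a)
o0=cv2.imread("pics/scene0.png")
a=cv2.resize(o0[y0:y0+37,x0-15:x0+30],None,fx=k,fy=k,interpolation=cv2.INTER_CUBIC)
for X in(-24,-20):
    q=(proj(c,w(p,np.c_[X+8*np.cos(t),8*np.sin(t),0*t+41]))-[x0-15,y0]+.5)*k; cv2.polylines(a,[q.astype(int)],True,(0,255,0) if X==-24 else (255,255,0),1)
cv2.imwrite("pics/u.png",a)
```

```text
(no output)
```

View pics/t.png

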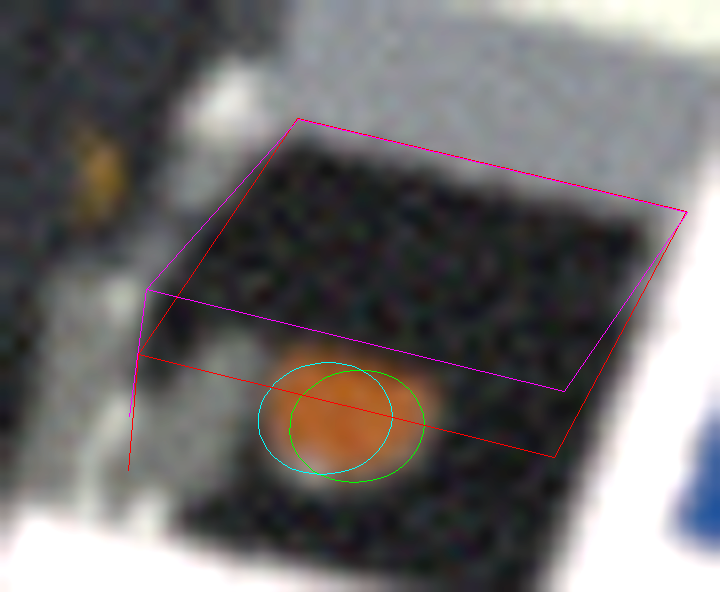

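View pics/u.png

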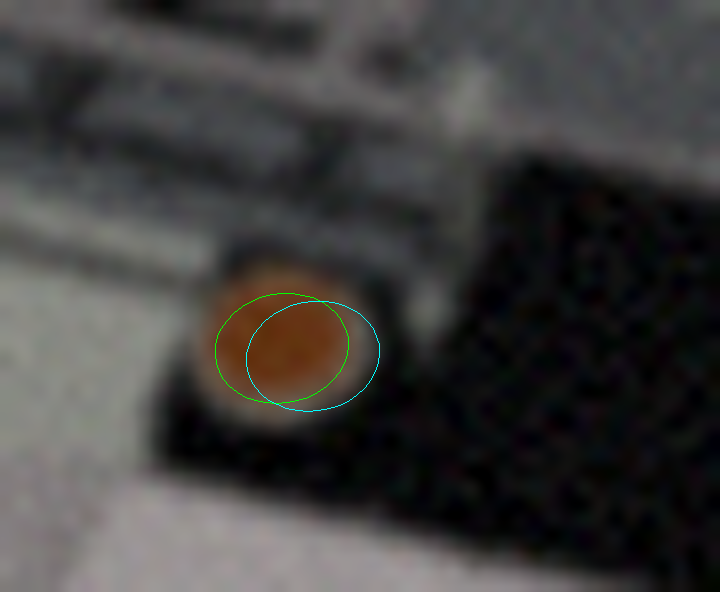

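```bash
python3 -m creep '[[-0.15,-0.03,0,0],[-0.2,-0.04,0,0],[-0.2,-0.04,0.02,0],[-0.2,-0.04,0.02,0]]'; python3 v.py pics/w.png
```

```text
time: 10.25
tcp_pos: [0.5234, -0.1059, 0.0181]
ee_rot: [1.966, 0.136, -2.258]
ft_force: [-0.6, -0.6, 0.1]
finger_gap: 0.466
t 10.35 tcp [ 0.5209 -0.1061  0.0174] loc [-76.7  21.7  17.4] yawerr 0.009 toolx [-0.138 -0.049 -0.989] F [ 0.1 -0.6  2.5] gap 0.46889829495962165 q [ 0.31  0.54 -0.29  1.91  0.27  0.86 -1.56]
units to go [-0.36  0.06] turn 0.09
```

View pics/w.png

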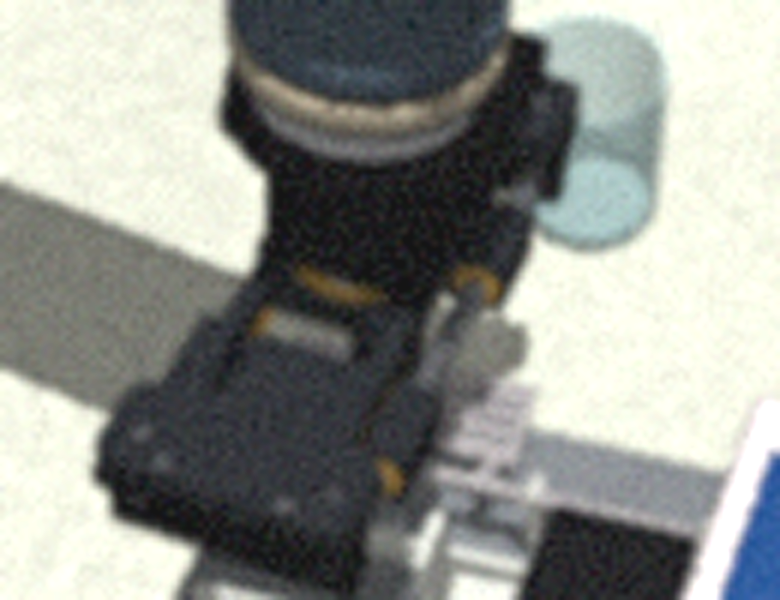

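```bash
python3 -m creep '[[-0.1,-0.02,0.2,0],[-0.1,0,0.5,0],[-0.1,0,0.8,0],[-0.2,0,1,0],[-0.5,-0.4,1,0],[-0.5,-0.8,0.5,0],[-0.5,-1,0,0],[-0.3,-1,0,0],[0,-0.8,0,0],[0,0,0,0]]'
python3 - <<'E'
from m import *
st()
C=cams();p=np.load("p.npy");c=C["scene"]
x0,y0,k=165,195,7
a=cv2.convertScaleAbs(cv2.resize(c["color"][y0:y0+80,x0:x0+110],None,fx=k,fy=k,interpolation=cv2.INTER_CUBIC),alpha=1.4,beta=20)
for X,col in((-34,(0,255,0)),(-38,(255,255,0))):
    q=(proj(c,w(p,[(X,11,61),(X,-11,61),(X,-11,26)]))-[x0,y0]+.5)*k; cv2.polylines(a,[q.astype(int)],False,col,1)
cv2.imwrite("pics/x.png",a); 
x0,y0,k=265,155,12
t=C["top"]["color"]
a=cv2.convertScaleAbs(cv2.resize(t[y0:y0+50,x0:x0+60],None,fx=k,fy=k,interpolation=cv2.INTER_CUBIC),alpha=1.4,beta=20)
for X,col in((-34,(0,255,0)),(-38,(255,255,0))):
    q=(proj(C["top"],w(p,[(X,11,61),(X,-11,61)]))-[x0,y0]+.5)*k; cv2.polylines(a,[q.astype(int)],False,col,1)
cv2.imwrite("pics/y.png",a); cv2.imwrite("pics/z.png",t)
E
```

```text
time: 11.6
tcp_pos: [0.394, -0.3088, 0.2232]
ee_rot: [1.948, 0.145, -2.271]
ft_force: [0.1, -0.0, -0.2]
finger_gap: 0.468
t 11.6 tcp [ 0.394  -0.3088  0.2232] loc [-237.4 -155.5  223.2] yawerr 0.004 toolx [-0.148 -0.048 -0.988] F [ 0.1 -0.  -0.2] gap 0.4682410075143006 q [ 0.67  0.22 -0.2   1.83  0.16  1.21 -0.99]
```

View pics/x.png

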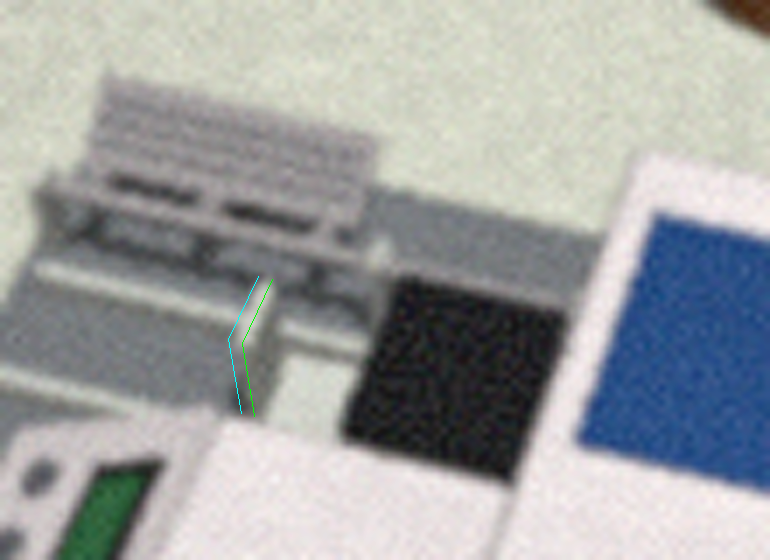

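View pics/y.png

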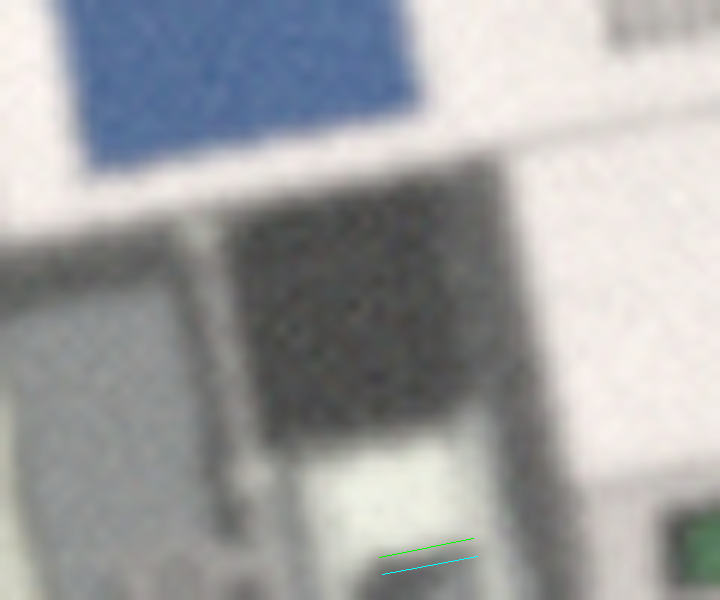

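View pics/z.png

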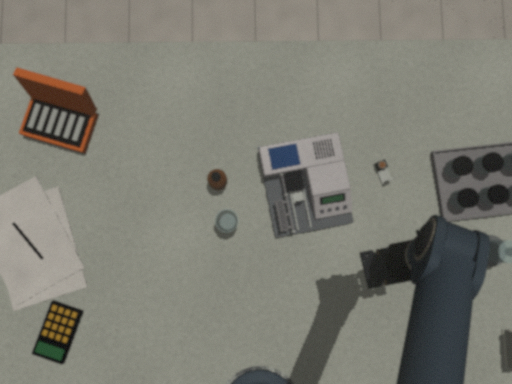

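Run:
```python
from m import *
C=cams();p=np.load("p.npy");c=C["scene"]
x0,y0,k=190,225,14
a=cv2.convertScaleAbs(cv2.resize(c["color"][y0:y0+42,x0:x0+55],None,fx=k,fy=k,interpolation=cv2.INTER_CUBIC),alpha=1.4,beta=20)
def dr(P,col):
    q=(proj(c,w(p,P))-[x0,y0]+.5)*k-.5; cv2.polylines(a,[q.astype(int)],False,col,1)
dr([(-34,11,61),(-34,-11,61),(-30,-11,61),(-30,11,61),(-34,11,61)],(0,200,0))
dr([(-34,-11,61),(-34,-11,30)],(0,200,0))
dr([(-4,-21,48),(46,-21,48),(46,36,48),(-4,36,48),(-4,-21,48),(-4,-21,32),(-4,12,32)],(0,0,255))
cv2.imwrite("pics/xx.png",a)
```

```text
(no output)
```

View pics/xx.png

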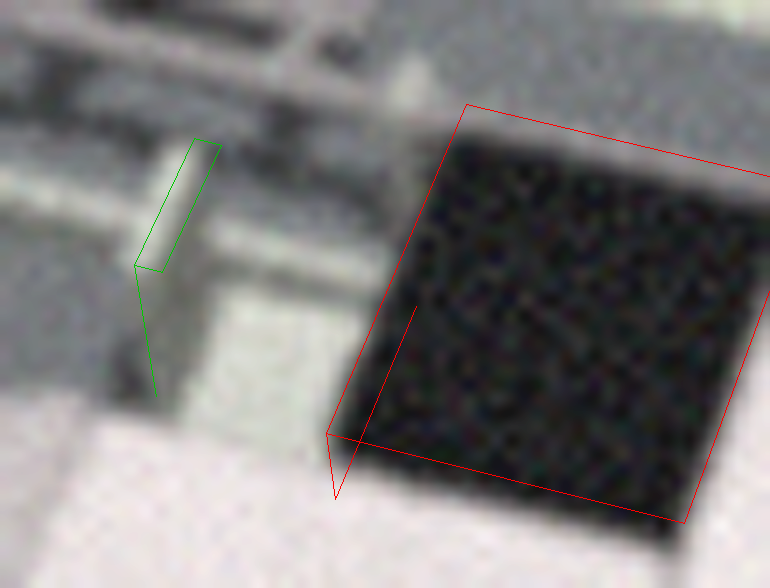

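Run:
```python
from m import *
C=cams();p=np.load("p.npy");c=C["scene"]
im0=cv2.imread("pics/scene0.png")
x0,y0,k=165,218,14
a=cv2.convertScaleAbs(cv2.resize(im0[y0:y0+42,x0:x0+55],None,fx=k,fy=k,interpolation=cv2.INTER_CUBIC),alpha=1.4,beta=20)
def dr(P,col):
    q=(proj(c,w(p,P))-[x0,y0]+.5)*k-.5; cv2.polylines(a,[q.astype(int)],False,col,1)
S=-22; X=S-50
dr([(X,11,61),(X,-11,61),(X+4,-11,61),(X+4,11,61),(X,11,61)],(0,200,0))
dr([(X,-11,61),(X,-11,30)],(0,200,0))
t=np.linspace(0,6.28,40); dr(np.c_[S+8*np.cos(t),8*np.sin(t),0*t+41],(0,255,255))
dr([(S-12,14,41),(S-12,-14,41),(S+12,-14,41),(S+12,14,41),(S-12,14,41)],(0,255,255))
cv2.imwrite("pics/x0.png",a)
```

```text
(no output)
```

View pics/x0.png

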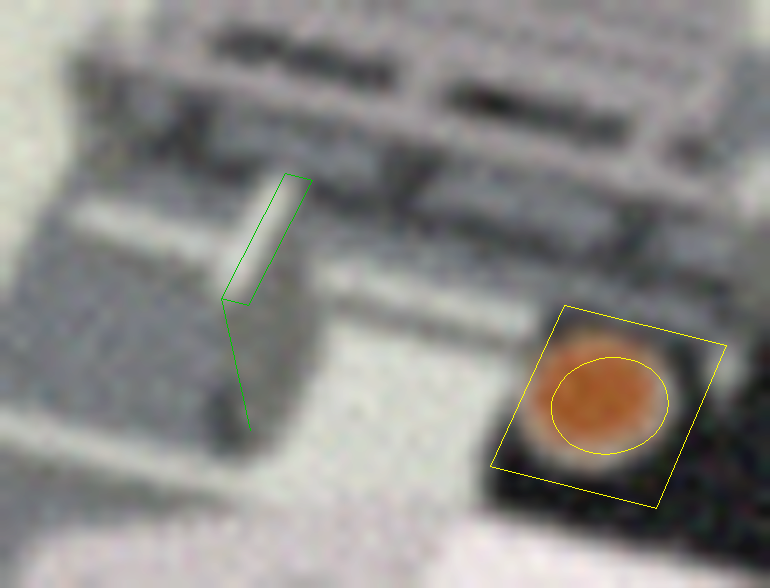

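Run:
```python
from m import *
from station import r
from scipy.ndimage import map_coordinates
p=np.load("p.npy")
sc=[r.capture("scene") for _ in range(8)]; tp=[r.capture("top") for _ in range(8)]
im={"scene":np.mean([c["color"] for c in sc],0).mean(2),"top":np.mean([c["color"] for c in tp],0).mean(2)}
C={"scene":sc[0],"top":tp[0]}
np.savez("avg.npz",**im)
im0={n:cv2.imread(f"pics/{n}0.png").astype(float).mean(2) for n in im}
def prof(n,xs,ys,zf,I):
    out=[]
    for y in ys:
        q=proj(C[n],w(p,[(x,y,zf(y)) for x in xs])); out.append(map_coordinates(I,[q[:,1],q[:,0]],order=3))
    return np.mean(out,0).round().astype(int)
bar=lambda y:44+15*(y-45)/23
for n in("scene","top"):
    print(n)
    xs=np.arange(-46,-20,1);print("plate",list(zip(xs.tolist(),prof(n,xs,(-6,-3,0,3,6),lambda y:61,im[n]).tolist())))
    xs=np.arange(-84,-58,1);print("plate0",list(zip(xs.tolist(),prof(n,xs,(-6,-3,0,3,6),lambda y:61,im0[n]).tolist())))
    xs=np.arange(-30,-12,1);print("bar hi",list(zip(xs.tolist(),prof(n,xs,(52,56,60,64),bar,im[n]).tolist())))
    xs=np.arange(-118,-98,1);print("bar lo",list(zip(xs.tolist(),prof(n,xs,(52,56,60,64),bar,im[n]).tolist())))
    xs=np.arange(40,60,1);print("head",list(zip(xs.tolist(),prof(n,xs,(45,50,55,60),lambda y:64,im[n]).tolist())))
    xs=np.arange(40,60,1);print("seam",list(zip(xs.tolist(),prof(n,xs,(-80,-70,-60,-50),lambda y:64,im[n]).tolist())))
    xs=np.arange(-12,8,1);print("flap",list(zip(xs.tolist(),prof(n,xs,(-8,-4,0,4,8),lambda y:48,im[n]).tolist())))
```

```text
scene
plate [(-46, 88), (-45, 88), (-44, 88), (-43, 88), (-42, 87), (-41, 86), (-40, 85), (-39, 86), (-38, 92), (-37, 103), (-36, 116), (-35, 125), (-34, 125), (-33, 115), (-32, 97), (-31, 79), (-30, 67), (-29, 64), (-28, 67), (-27, 73), (-26, 79), (-25, 84), (-24, 85), (-23, 86), (-22, 85), (-21, 85)]
plate0 [(-84, 88), (-83, 87), (-82, 86), (-81, 84), (-80, 86), (-79, 89), (-78, 89), (-77, 89), (-76, 92), (-75, 101), (-74, 113), (-73, 123), (-72, 126), (-71, 119), (-70, 103), (-69, 84), (-68, 71), (-67, 67), (-66, 66), (-65, 66), (-64, 68), (-63, 73), (-62, 78), (-61, 82), (-60, 84), (-59, 87)]
bar hi [(-30, 88), (-29, 89), (-28, 90), (-27, 92), (-26, 95), (-25, 96), (-24, 95), (-23, 95), (-22, 96), (-21, 99), (-20, 103), (-19, 106), (-18, 108), (-17, 108), (-16, 108), (-15, 109), (-14, 109), (-13, 108)]
bar lo [(-118, 132), (-117, 132), (-116, 133), (-115, 133), (-114, 134), (-113, 134), (-112, 133), (-111, 129), (-110, 123), (-109, 115), (-108, 108), (-107, 101), (-106, 95), (-105, 91), (-104, 88), (-103, 87), (-102, 87), (-101, 87), (-100, 87), (-99, 87)]
head [(40, 118), (41, 1
[... 1651 characters left out ...]
3, 90), (-102, 90), (-101, 90), (-100, 89), (-99, 89)]
head [(40, 57), (41, 56), (42, 56), (43, 57), (44, 58), (45, 60), (46, 62), (47, 66), (48, 70), (49, 77), (50, 86), (51, 96), (52, 108), (53, 119), (54, 129), (55, 137), (56, 143), (57, 147), (58, 148), (59, 147)]
seam [(40, 153), (41, 153), (42, 153), (43, 153), (44, 153), (45, 152), (46, 152), (47, 151), (48, 149), (49, 147), (50, 144), (51, 141), (52, 140), (53, 140), (54, 142), (55, 145), (56, 148), (57, 150), (58, 152), (59, 153)]
flap [(-12, 139), (-11, 131), (-10, 122), (-9, 111), (-8, 100), (-7, 90), (-6, 80), (-5, 71), (-4, 63), (-3, 56), (-2, 50), (-1, 46), (0, 43), (1, 41), (2, 40), (3, 40), (4, 39), (5, 39), (6, 39), (7, 39)]
```

```bash
python3 -m creep '[[0.5,0.8,0,0],[0.7,1,0,0],[0.7,1,-0.2,0],[0.6,0.9,-0.4,0]]' ; python3 -c "from m import *;st(-62,27)"
```

```text
time: 13.2
tcp_pos: [0.5223, -0.122, 0.1949]
ee_rot: [1.957, 0.132, -2.269]
ft_force: [0.2, -0.1, 0.1]
finger_gap: 0.471
t 13.2 tcp [ 0.5223 -0.122   0.1949] loc [-78.1   5.8 194.9] yawerr 0.012 toolx [-0.143 -0.05  -0.988] F [ 0.2 -0.1  0.1] gap 0.4710502762206104 q [ 0.37  0.34 -0.33  1.75  0.17  1.22 -1.43]
units to go [0.24 0.47] turn 0.12
```

```bash
python3 -m creep '[[0.2,0.4,-0.6,0.1],[0.04,0.07,-0.8,0],[0,0,-0.8,0],[0,0,-0.5,0],[0,0,-0.2,0]]' ; python3 -c "from m import *;st(-62,27)"
```

```text
time: 13.82
tcp_pos: [0.5378, -0.091, 0.0452]
ee_rot: [1.951, 0.155, -2.255]
ft_force: [0.8, 0.3, 1.1]
finger_gap: 0.472
t 13.825 tcp [ 0.5378 -0.091   0.0452] loc [-57.4  33.6  45.2] yawerr -0.009 toolx [-0.139 -0.05  -0.989] F [0.8 0.3 1.1] gap 0.4719506782593081 q [ 0.29  0.52 -0.32  1.86  0.26  0.94 -1.55]
units to go [-0.07 -0.15] turn -0.09
```

```bash
python3 -m creep '[[-0.08,-0.15,0,-0.05],[0,0,-0.2,0],[0,0,-0.2,0],[0,0,0,0]]' ; python3 v.py pics/aa.png
```

```text
time: 14.32
tcp_pos: [0.535, -0.1, 0.0259]
ee_rot: [1.958, 0.147, -2.255]
ft_force: [-0.1, -0.6, -0.5]
finger_gap: 0.47
t 14.425 tcp [ 0.5356 -0.0998  0.0265] loc [-61.1  25.4  26.5] yawerr -0.002 toolx [-0.135 -0.05  -0.99 ] F [-0.5  0.2  0.3] gap 0.46816255496153747 q [ 0.3   0.54 -0.31  1.88  0.27  0.89 -1.55]
units to go [-0.66 -0.06] turn -0.02
```

View pics/aa.png

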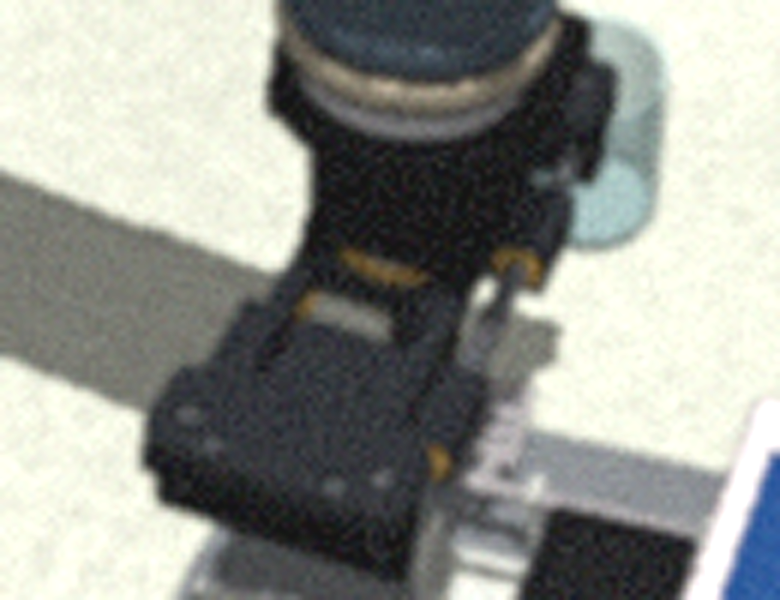

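```bash
python3 -m creep '[[0,0,-0.15,0],[0,0,-0.15,0],[0,0,-0.12,0],[0,0,-0.06,0]]' ; python3 -c "from m import *;st()"
```

```text
time: 14.92
tcp_pos: [0.5372, -0.1017, 0.0066]
ee_rot: [1.959, 0.142, -2.25]
ft_force: [-4.7, 0.0, 19.4]
finger_gap: 0.473
t 14.925 tcp [ 0.5372 -0.1017  0.0066] loc [-59.9  23.2   6.6] yawerr -0.002 toolx [-0.133 -0.054 -0.99 ] F [-4.7  0.  19.4] gap 0.4732213601953684 q [ 0.29  0.57 -0.29  1.89  0.29  0.86 -1.57]
```

```bash
python3 -m creep '[[0.15,0.04,0.04,0],[0.15,0.04,0.02,0],[0.2,0.04,0,0]]' ; python3 v.py pics/ab.png
```

```text
time: 15.3
tcp_pos: [0.5448, -0.0998, 0.0114]
ee_rot: [1.913, 0.134, -2.287]
ft_force: [-23.1, -2.7, 19.3]
finger_gap: 0.469
t 15.4 tcp [ 0.5447 -0.0999  0.0112] loc [-52.2  23.6  11.2] yawerr 0.001 toolx [-0.171 -0.062 -0.983] F [-17.9  -1.8  18.2] gap 0.46876721299078644 q [ 0.27  0.59 -0.29  1.84  0.28  0.93 -1.57]
units to go [-0.84 -0.06] turn 0.01
```

View pics/ab.png

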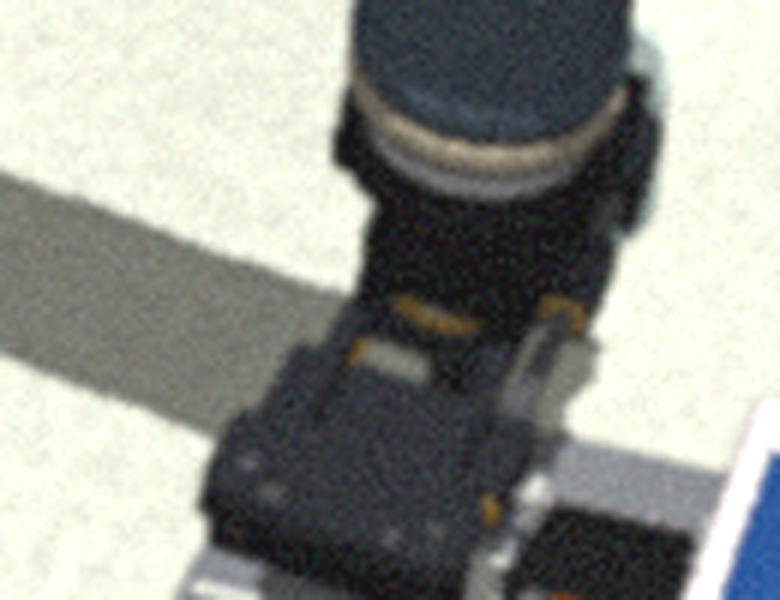

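```bash
python3 -m creep '[[0.25,0.05,-0.03,0],[0.3,0.06,-0.03,0]]'
python3 - <<'E'
from m import *
from station import r
st()
p=np.load("p.npy");sc=[r.capture("scene") for _ in range(3)];c=sc[0]
x0,y0,k=205,225,16
a=cv2.convertScaleAbs(cv2.resize(np.mean([q["color"] for q in sc],0).astype(np.uint8)[y0:y0+37,x0:x0+45],None,fx=k,fy=k,interpolation=cv2.INTER_CUBIC),alpha=1.4,beta=20)
t=np.linspace(0,6.28,40)
for X,col in((16,(0,255,0)),(13,(255,255,0))):
    q=(proj(c,w(p,np.c_[X+8*np.cos(t),8*np.sin(t),0*t+41]))-[x0,y0]+.5)*k; cv2.polylines(a,[q.astype(int)],True,col,1)
cv2.imwrite("pics/ac.png",a)
E
```

```text
time: 15.65
tcp_pos: [0.5424, -0.1002, 0.0119]
ee_rot: [1.84, 0.115, -2.355]
ft_force: [-32.7, -1.8, 35.7]
finger_gap: 0.468
t 15.65 tcp [ 0.5424 -0.1002  0.0119] loc [-54.5  23.7  11.9] yawerr 0.011 toolx [-0.236 -0.071 -0.969] F [-32.7  -1.8  35.7] gap 0.46784253270678366 q [ 0.26  0.62 -0.28  1.79  0.28  1.01 -1.58]
```

View pics/ac.png

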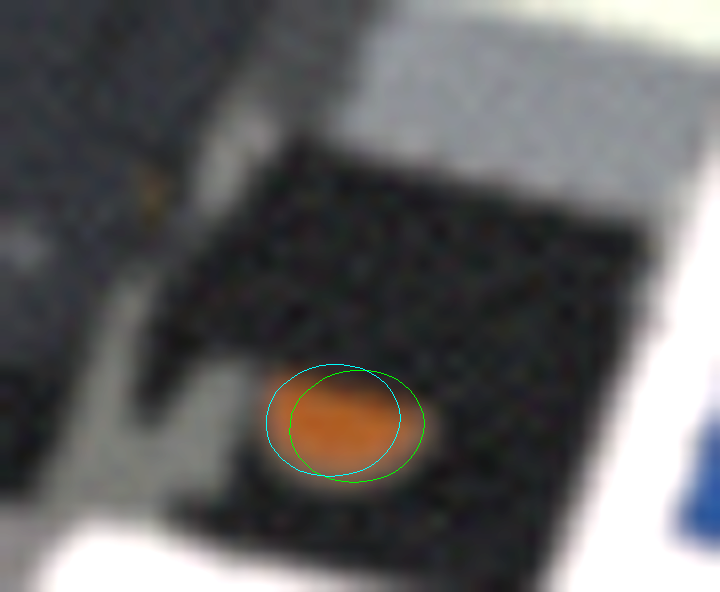

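```bash
python3 -m creep '[[-0.2,-0.04,-0.02,0],[-0.25,-0.05,0,0],[-0.25,-0.05,0,0],[-0.25,-0.05,0,0]]' ; python3 -c "from m import *;st()"
```

```text
time: 16.3
tcp_pos: [0.5101, -0.1101, 0.018]
ee_rot: [1.879, 0.108, -2.321]
ft_force: [0.5, -0.7, -0.1]
finger_gap: 0.468
t 16.3 tcp [ 0.5101 -0.1101  0.018 ] loc [-88.   19.6  18. ] yawerr 0.013 toolx [-0.202 -0.073 -0.977] F [ 0.5 -0.7 -0.1] gap 0.4675273410874779 q [ 0.29  0.56 -0.28  1.89  0.28  0.94 -1.58]
```

```bash
python3 -m creep '[[-0.05,0,0.2,0],[-0.1,0,0.5,0],[-0.1,0,0.8,0],[-0.2,0,1,0],[-0.5,-0.4,1,0],[-0.5,-0.8,0.5,0],[-0.5,-1,0,0],[-0.3,-1,0,0],[0,-0.8,0,0],[0,0,0,0]]'
python3 - <<'E'
from m import *
from station import r
from scipy.ndimage import map_coordinates
st()
p=np.load("p.npy");sc=[r.capture("scene") for _ in range(8)];c=sc[0]
I=np.mean([q["color"] for q in sc],0);G=I.mean(2)
xs=np.arange(-42,-26,1);print(list(zip(xs.tolist(),np.mean([map_coordinates(G,proj(c,w(p,[(x,y,61) for x in xs]))[:,::-1].T,order=3) for y in(-6,-3,0,3,6)],0).round().tolist())))
x0,y0,k=165,195,7
cv2.imwrite("pics/ad.png",cv2.convertScaleAbs(cv2.resize(I.astype(np.uint8)[y0:y0+80,x0:x0+110],None,fx=k,fy=k,interpolation=cv2.INTER_CUBIC),alpha=1.4,beta=20))
t=r.capture("top")["color"]; cv2.imwrite("pics/ae.png",t)
E
```

```text
time: 17.55
tcp_pos: [0.3876, -0.3112, 0.2241]
ee_rot: [1.866, 0.119, -2.328]
ft_force: [0.1, 0.9, 0.5]
finger_gap: 0.471
t 17.55 tcp [ 0.3876 -0.3112  0.2241] loc [-244.1 -156.6  224.1] yawerr 0.006 toolx [-0.211 -0.071 -0.975] F [0.1 0.9 0.5] gap 0.4711168762309482 q [ 0.64  0.24 -0.19  1.81  0.21  1.26 -1.04]
[(-42, 88.0), (-41, 87.0), (-40, 85.0), (-39, 85.0), (-38, 88.0), (-37, 97.0), (-36, 109.0), (-35, 121.0), (-34, 126.0), (-33, 121.0), (-32, 106.0), (-31, 86.0), (-30, 71.0), (-29, 64.0), (-28, 66.0), (-27, 71.0)]
```

View pics/ad.png

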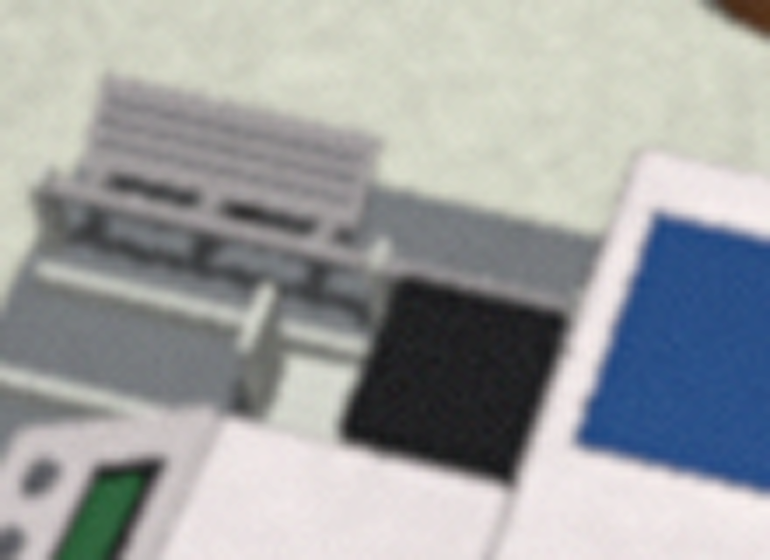

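View pics/ae.png

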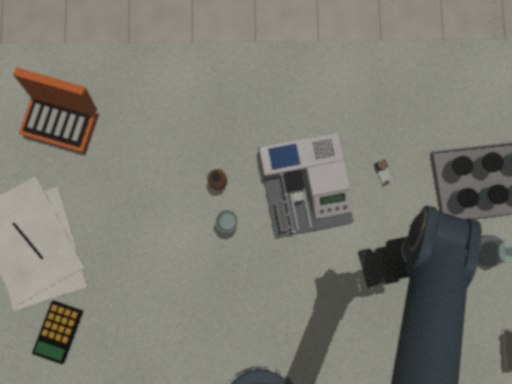

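```bash
python3 -c "
from station import r
print(r.sign_off())"
```

```text
the job is handed in; nothing more can be done
None
```

I pushed the slide home against its stop with the flap held open and handed the job in at about 18 s. One position check disagrees slightly with that and is set out below.

**What I did**
- One fingertip pressed the bar down, with the flap at about 0.5–0.6 rad by image overlay. The other fingertip pushed the slide until it stopped and the push force rose from 10 N to 20 N with no further travel.
- After the first release my image measurement read low. I repeated the hold and push once, up to 33 N along the guide, and the fingers stopped at the same place. I then backed off, and the flap sprang shut.

**Last checks**
- **Clear of the scene:** The wrist force was about zero and the arm stood well away from everything. The flap and bar looked as they did at the start, so shut.
- **Bystanders:** The spare slide, bottle and beaker were at their original pixel positions.
- **Slide position:** The scene camera puts the slide at about x 14.2 mm, against 16 mm for fully home and a limit of 13.5 mm. The hard stop in both pushes suggests it is home. At the start the scene camera also read 3–4 mm lower than the top camera, so I take the low reading as calibration error of about 2 mm. I had no more precise measurement to confirm it.
- **Tip height:** The fingertips were about 30 mm above the reported TCP at this opening. I therefore set the press height by contact force and images.
- **Tool tilt:** Friction on the bar tilted the tool by up to about 0.24 rad while pushing.

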